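# Seat the specimen stage on its sprung kinematic base and centre the specimen

## Task

Take the aluminium stage plate, with the pink specimen disc standing on it, from its green rest and seat it fully home on the three balls of the black base, red dot over red dot, pressing it down past the two sprung noses (do not drop it onto the base) and letting go. Then nudge the disc, from whichever sides it needs, until it lies wholly inside the black ring on the plate, with the plate still fully home; never lift the disc off the plate, and leave the vials, cassettes and beaker alone.

Things in the scene. Friction and masses are not known exactly. Their poses are not given: they have to be found in the camera images.
- plate_center (a point): Centre of the loose aluminium stage plate (0.28 to 0.46 kg), half-way up its 10 mm thick slab. x: along it, to the red-dot end; y: across. It is 140 mm long; waist 56 mm wide (y) for |x| < 28 mm, where it is gripped across y; end lobes 92 mm wide. On top, round the centre, a black ring (22 mm inner, 25 mm outer radius), white inside. Starts level, this point 45 mm above the table.
- plate: Same plate; origin 5 mm under plate_center (slab underside), same axes. Each end has a 46 mm wide steel bar of diamond section (45 degree faces), tip at x = +-75.7 mm at half slab height. Under it three V-channels with 45 degree flanks, 10 mm deep, 20 mm wide at the mouth, take the base's balls: one at x = +52, y = 0 (along x), two at x = -52, y = +-26 mm (diagonal).
- red_dot (a point): Red dot, 14 mm across, on the plate's top at x = +56, y = +30 mm from its centre, 5 mm above plate_center.
- disc_center (a point): Centre, half-way up, of the loose pink specimen disc, 36 mm diameter, 16 mm tall, 20 to 45 g, standing freely on the plate, at first 12 to 20 mm off the ring's centre towards the red-dot end and up to 5 mm across. It slides when pushed (about 0.3 N) and is centred when straight above plate_center.
- seat (a point): Where plate_center lies when the plate is fully home on the black base: 45 mm above the table, fixed to the base. Axes are those of the seated plate, x towards the base's red dot end. Let go while slightly off, the plate is drawn the last mm sideways and down by the springs.
- base: Black base plate, fixed, 224 x 92 x 12 mm, origin under its centre, 45 mm under seat, same axes. Three polished, slippery 14 mm balls, centres 30 mm above the table, at x = +52, y = 0 and x = -52, y = +-26 mm. At each end, |x| = 91 to 107 mm, a blue tower 30 mm wide, 62 mm tall, carries a sprung nose. A red dot lies on it at x = +78, y = +30 mm.
- nose_red (a joint): Sprung brass nose at the base's +x end: travel in m, 0 = fully out, 0.009 = pushed back. 6 mm radius, 26 mm wide, slippery, axis 52 mm above the table; tip at |x| = 69.5 mm when out. The lowered plate meets both noses 16 mm above home; 8 to 15 N downward in all, on its middle line, push them back; from 7 mm above home they snap over its end bars (one may go first) and pull it down with about 10 N.
- nose_plain (a joint): The same nose at the base's -x end, sliding the other way. Seated, both joints read about 0.001.
- rest: Green parking rest, fixed, where the plate starts: foot 120 x 80 x 10 mm with two cross bars at x = +-32 mm (6 mm thick, 50 mm wide in y) up to 40 mm above the table. Origin under its centre, x roughly as the plate's. Rest and base stand left and right, either way round; both x axes point away from the robot within 0.4 rad.
- vial_a: A loose capped vial, 25 mm diameter, 57 mm tall, pink with an orange band and a white cap; bystander, leave alone. Origin under its centre.
- vial_b: A loose capped vial, 25 mm diameter, 57 mm tall, pink with an orange band and a white cap; bystander, leave alone. Origin under its centre.
- cassette_a: A loose white tissue cassette, 40 x 28 x 7 mm, lying flat; bystander, leave alone. Origin under its centre.
- cassette_b: A loose white tissue cassette, 40 x 28 x 7 mm, lying flat; bystander, leave alone. Origin under its centre.
- cassette_c: A loose white tissue cassette, 40 x 28 x 7 mm, lying flat; bystander, leave alone. Origin under its centre.
- beaker: A loose clear beaker, about 70 mm diameter at the rim, 95 mm tall; bystander, leave alone. Origin under its centre.
There are look-alikes about, which are no part of the job. Of the things like the plate, leave any that is purple; of the rest the larger one is meant. What is shaped like the base but purple is not meant.

How it is judged:
By the outcome, as a careful person would: the job done as asked, in the order asked, and still so for the second after the job is handed in, with the robot touching nothing.
It also fails if it takes over 45 s, if anything falls off the work surface, if the arm or the gripper's body presses on something with over 40 N, if the wrist force passes 120 N, or if a joint passes its speed limit or range.

## Robot

A 7-joint arm with a two-finger parallel gripper is mounted at the origin on the work surface. World frame = base frame: x ahead of the robot, y to its left, z up, the work surface at z = 0. Lengths are in mm, angles in rad, forces in N, time in s.
With the tool pointing down it reaches from about 400 to 850 mm from the base axis. Payload 6.9 kg.
Tool frame: the origin (TCP) lies at the very end of the fingers, on their centre line; the grasp point (between the pads) lies 19 mm behind it (robot.hold_point_z is the distance from the TCP to the grasp point, in mm); z points along the fingers, y is the direction in which the jaws open and shut (so a half turn about z gives the same grasp; the last joint's range is limited). The gripper opens to 85 mm and grips with 20 to 120 N. Pads are 22 mm wide; open, the fingers measure 114 mm over their backs; the gripper's body (76 mm by 85 mm) begins 54 mm behind the grasp point. The pads swing forward as they close: fully open they stand 13 mm farther back than shut.
Start: joints at [1.27, 0.507, -0.238, 1.5, 0.126, 1.149, -0.155], TCP at [247.266, -573.995, 205.175] pointing down, gripper open.
Joint ranges: [-3.08, 3.08], [-0.24, 2.05], [-1.43, 1.35], [0, 2.5], [-1.52, 4.66], [0.17, 1.96], [-2.89, 2.89]. Speed limits (rad/s): [2.39, 2.39, 3.14, 3.14, 3.14, 3.14, 3.14].

## Interface

Orientations are given as a unit quaternion [x, y, z, w].
In Python, from bench import robot gives the robot as it stands.
- The arm moves only by the tool drive_tool, never from a script. Its argument "motion" is a list that holds one entry, the list of rows, each a list of 5 numbers: the closure, from -1 (fully open) to 1 (shut), then the shift along the tool's x, y, z in mm, then the turn about the tool's z in degrees. In form: [[[gripper, x, y, z, roll], ...]]. A call has 1 to 12 rows; each row is the pose to reach, as a shift and turn from the pose commanded when the call began, along the tool's axes at that moment; what a row does not reach only later rows make up. A row lasts 1/8 s, in which the tool goes at most 62.5 mm and 10.7 degrees, less where a joint would pass 70% of its speed; a pose out of reach is approached as far as the arm can. A call with a gripper value outside its range is refused whole. The fingers move at their own pace and stop on an object; "force" is the grip in N (left out, the last holds). Time passes only in rows, so rows that repeat a pose let the fingers close. It gives the time, the measured TCP pose, the force and the opening at its end, in the units of the state.
- robot.get_obs(): the state, without advancing time (a new reading comes with each control period).
- robot.read_camera(name): name is "side" or "top" or "wrist"; returns a dict with "img" (480x640x3 uint8, red, green, blue), "fx", "fy", "cx", "cy" (pixels), "cam_to_world" (4x4, takes a point from camera to world coordinates). Camera axes: x right, y up, looking along -z (the intrinsics and any distortion apply to the point x, -y, -z); pixel columns grow to the right and rows downward; lengths in mm; the calibration is good to about 2 mm. A picture is of the moment at which its call begins. There is no depth.
- robot.job_done(): hands the job in, once; it reports no verdict.
Trained networks look in a picture, given as the dict that the camera call returned (one of the last four; its "shot" number tells which), for a name from the list of things; names that differ only in an ending like _2 or _b are one class to them, and where a whole thing is asked for, a point or a joint stands for the part that bears it (a point fixed in the world has none). Each returns a list of dicts, best first, with "conf" (0 to 1); they miss things now and then, are a little off and sometimes report something else, mostly with a low value. They report only what shows in the picture. A call takes as long as a camera call. They do not tell look-alikes from the thing itself.
- robot.boxes_of(picture, label): "point" ([row, column] in pixels, amid what is visible of it).
The state is a dict: "t": time; "qpos": joint angles; "qd": joint speeds; "tau": joint torques, N m; "tool_pos": TCP position; "eef_rot": TCP orientation; "contact_force": force on the tool from outside, world axes, zero at the start; "ft_torque": the same for the moment, N m; "width": finger opening in mm.
Only numpy, scipy, OpenCV 4.12 (cv2) and the standard library are available. Lean on these libraries where they do the work, as an engineer would, in place of code of your own. Each camera call takes 0.05 s, during which the arm holds its last target.

## Working session

There is one attempt and no reset: what is moved stays moved. The work goes in short steps, Python scripts to look and compute and a tool call to move; the robot and the scene stay as the last step left them, time stands still between calls to the robot, and variables do not carry over. Pictures are saved under pics/ and viewed, and the job is handed in when it is done.

Besides the shell and the picture viewer there is one more tool, called by a JSON object that holds its "method" and its "body", one argument or row to a line. drive_tool: Moves the arm, as the interface text tells. Its arguments: {"type":"object","properties":{"motion":{"type":"array","items":{"type":"array","items":{"type":"array","items":{"type":"number"}}}},"force":{"type":"number"}},"required":["motion"]}

```bash
mkdir -p pics; ls
cat > h.py <<'E'
import numpy as np, cv2
from bench import robot
def save(p,n): cv2.imwrite('pics/'+n,cv2.cvtColor(p['img'],cv2.COLOR_RGB2BGR))
E
python3 - <<'E'
from h import *
import pickle
o=robot.get_obs(); print(o)
for c in ['top','side','wrist']:
    p=robot.read_camera(c); save(p,c+'0.png'); pickle.dump(p,open(c+'0.pkl','wb'))
    print(c,[k for k in p],p['fx'],p['fy'],p['cx'],p['cy'],np.round(p['cam_to_world'],3).tolist())
    for l in ['plate','base','rest','disc_center','red_dot','plate_center']:
        print(l,[(np.round(d['point']).tolist(),round(d['conf'],2)) for d in robot.boxes_of(p,l)])
E
```

```text
pics
{'t': 0.0, 'qpos': array([ 1.26949469,  0.5083341 , -0.2375075 ,  1.50116263,  0.12570348,
        1.1488968 , -0.15478206]), 'qd': array([-0.00105328, -0.00014415,  0.00096026,  0.00070841, -0.00131095,
       -0.00033106,  0.00063696]), 'tau': array([ 6.25108205e-04, -6.20599294e+01, -2.18620732e+00, -2.49656492e+01,
        1.28223159e-02,  1.21499301e-02,  1.34823071e-05]), 'tool_pos': array([ 246.98992882, -573.51170751,  204.32116152]), 'eef_rot': array([ 9.79382350e-01,  2.02013345e-01, -2.06503202e-04, -8.82054348e-04]), 'contact_force': array([ 0.88431708, -0.15653902, -0.18253095]), 'ft_torque': array([ 0.01104534, -0.02755611, -0.00973387]), 'width': 85.45733541506837}
top ['img', 'fx', 'fy', 'cx', 'cy', 'cam_to_world', 'shot'] 528.382777779308 528.382777779308 315.4168879187111 233.85210661590025 [[-0.029, 0.994, -0.108, 395.258], [-0.999, -0.031, -0.012, -0.987], [-0.015, 0.107, 0.994, 1282.027], [0.0, 0.0, 0.0, 1.0]]
plate [([246.0, 264.0], 0.84), ([158.0, 231.0], 0.67), ([318.0, 266.0], 0.66)]
base [([333.0, 423.0], 0.76), ([219.0, 390.0], 0.61)]
rest [([241.0, 27
[... 576 characters left out ...]
332.0, 198.0], 0.59), ([355.0, 405.0], 0.56)]
base [([217.0, 332.0], 0.82), ([227.0, 458.0], 0.7), ([312.0, 302.0], 0.6)]
rest []
disc_center [([310.0, 302.0], 0.53)]
red_dot [([333.0, 200.0], 0.84), ([316.0, 320.0], 0.81), ([356.0, 409.0], 0.66)]
plate_center [([356.0, 407.0], 0.93), ([336.0, 199.0], 0.86), ([314.0, 318.0], 0.61), ([218.0, 362.0], 0.37)]
wrist ['img', 'fx', 'fy', 'cx', 'cy', 'cam_to_world', 'shot'] 371.30250842386977 371.30250842386977 323.09322640987756 234.3427012641606 [[0.396, 0.884, 0.249, 309.471], [-0.918, 0.382, 0.108, -547.144], [0.0, -0.271, 0.962, 374.52], [0.0, 0.0, 0.0, 1.0]]
plate []
base [([56.0, 15.0], 0.77)]
rest []
disc_center []
red_dot []
plate_center []
```

View pics/top0.png

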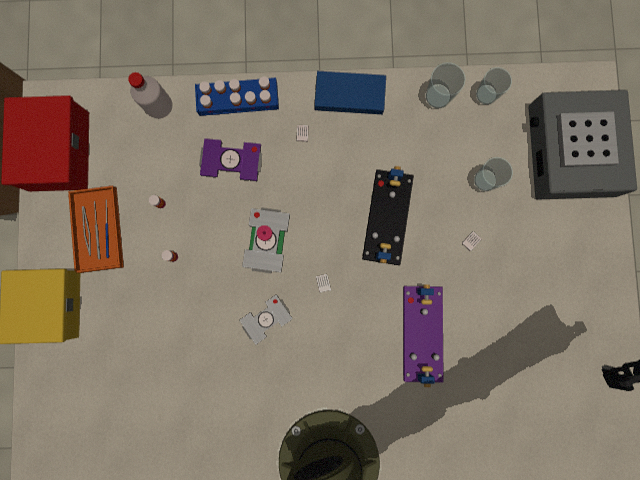

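View pics/side0.png

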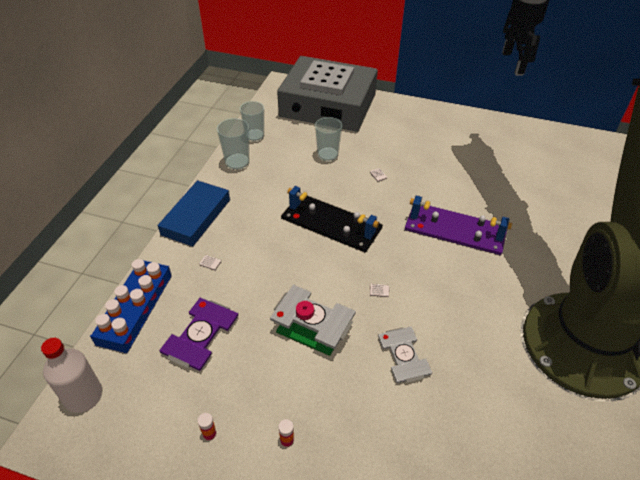

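Candidates in the top view, given as (column, row):
- **Plates:** purple (231,159), large aluminium on the green rest with the pink disc (266,240), and small aluminium (265,319). The one at (266,240) is meant: it isn't purple, it is the larger of the two, and it carries the disc.
- **Bases:** black (388,217) and purple (423,333). The black one is meant.

I'll confirm both in an enlarged crop.

Run:
```python
import cv2,numpy as np
t=cv2.imread('pics/top0.png')
a=cv2.resize(t[195:285,225:315],None,fx=4.4,fy=4.4,interpolation=cv2.INTER_CUBIC)
b=cv2.resize(t[160:275,345:430],None,fx=4.4,fy=4.4,interpolation=cv2.INTER_CUBIC)
c=np.zeros((max(a.shape[0],b.shape[0]),a.shape[1]+b.shape[1],3),np.uint8)
c[:a.shape[0],:a.shape[1]]=a;c[:b.shape[0],a.shape[1]:]=b
cv2.imwrite('pics/crop_top.png',c)
t=cv2.imread('pics/side0.png')
cv2.imwrite('pics/crop_side.png',cv2.resize(t[170:365,255:400],None,fx=3,fy=3,interpolation=cv2.INTER_CUBIC))
```

```text
(no output)
```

View pics/crop_top.png

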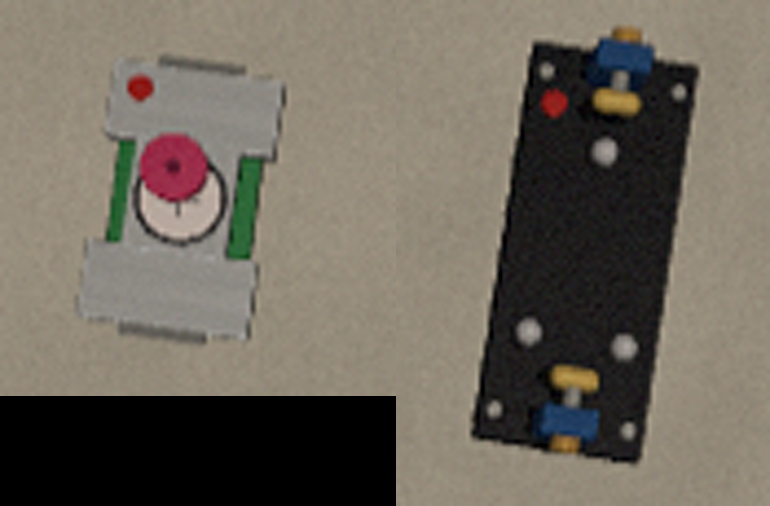

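View pics/crop_side.png

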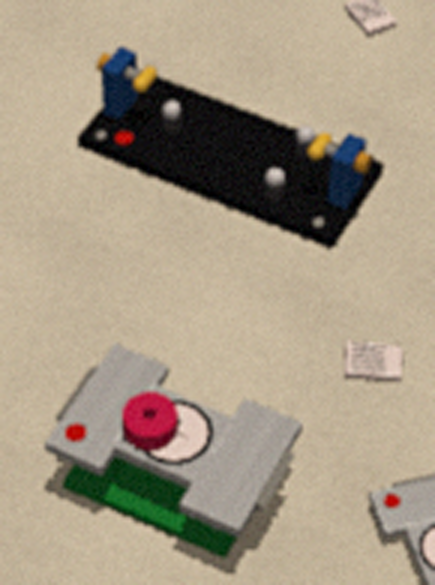

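```bash
cat >> h.py <<'E'
from scipy.optimize import least_squares
def proj(p,P):
    T=p['cam_to_world']; q=(np.asarray(P,float)-T[:3,3])@T[:3,:3]
    return np.c_[p['cx']+p['fx']*q[:,0]/-q[:,2], p['cy']+p['fy']*q[:,1]/q[:,2]]  # col,row
def ray(p,uv,z):
    T=p['cam_to_world']; d=T[:3,:3]@np.array([(uv[0]-p['cx'])/p['fx'],-(uv[1]-p['cy'])/p['fy'],-1.])
    s=(z-T[2,3])/d[2]; return T[:3,3]+s*d
def world(pose,M):
    M=np.asarray(M,float); c,s=np.cos(pose[2]),np.sin(pose[2])
    return np.c_[pose[0]+c*M[:,0]-s*M[:,1],pose[1]+s*M[:,0]+c*M[:,1],M[:,2]]
def fit(obs,x0):  # obs list of (cam, M(n,3) with world z, uv)
    f=lambda x:np.concatenate([(proj(c,world(x,M))-uv).ravel() for c,M,uv in obs])
    r=least_squares(f,x0,loss='soft_l1',x_scale=[10,10,.1]); return r.x,f(r.x)
E
cat > m0.py <<'E'
from h import *
import pickle
t=pickle.load(open('top0.pkl','rb'));s=pickle.load(open('side0.pkl','rb'))
def u(a,s,o): return (np.array(a,float)+.5)/s-.5+np.array(o)
pt=u([(141,88),(117,58),(285,84),(274,158),(105,133),(87,240),(257,263),(248,338),(78,315),(180,198)],4.4,(225,195))
pm=[(56,30,50),(70,46,50),(70,-46,50),(28,-46,50),(28,46,50),(-28,46,50),(-28,-46,50),(-70,-46,50),(-70,46,50),(0,0,50)]
ps=u([(75,433),(117,346),(240,528),(301,425),(180,432)],3,(255,170)); psm=[(56,30,50),(70,-46,50),(-70,46,50),(-70,-46,50),(0,0,50)]
bt=u([(533-396,43),(697-396,68),(638-396,462),(472-396,436),(554-396,104),(604-396,152),(529-396,332),(624-396,347)],4.4,(345,160))
bm=[(112,46,12),(112,-46,12),(-112,-46,12),(-112,46,12),(78,30,12),(52,0,30),(-52,26,30),(-52,-26,30)]
bs=u([(80,142),(330,246),(382,167),(124,138),(172,109),(275,177)],3,(255,170)); bsm=[(112,46,12),(-112,46,12),(-112,-46,12),(78,30,12),(52,0,30),(-52,26,30)]
for n,a in dict(plate=[(t,pm,pt),(s,psm,ps)],base=[(t,bm,bt),(s,bsm,bs)]).items():
    for ob in (a[:1],a[1:],a):
        x,r=fit(ob,[500,0,0]); print(n,np.round(x,3),np.round(r,1).tolist())
p=u((173,166),4.4,(225,195)); print('disc',ray(t,p,71)); p=u((150,414),3,(255,170)); print(ray(s,p,71))
E
python3 m0.py
```

```text
plate [ 5.18488e+02  1.30975e+02 -1.70000e-01] [0.1, -0.1, -0.2, -0.0, 0.1, -0.6, 0.0, 0.1, -0.2, 0.4, 0.2, -0.4, 0.4, -0.2, -0.2, 0.6, -0.5, 0.3, 0.3, 0.0]
plate [ 5.15173e+02  1.34764e+02 -1.74000e-01] [0.5, 0.0, -0.3, -1.1, 0.0, 1.2, 1.0, -0.6, -1.6, 0.3]
plate [ 5.17486e+02  1.31754e+02 -1.73000e-01] [-0.1, 0.3, -0.4, 0.3, -0.1, -0.1, -0.3, 0.6, -0.5, 0.8, -0.1, -0.1, 0.0, 0.3, -0.7, 1.1, -0.9, 0.6, -0.1, 0.5, -0.1, -1.5, -1.0, -2.5, -0.7, -0.5, 0.3, -2.1, -2.3, -1.2]
base [ 5.69567e+02 -1.61719e+02 -1.92000e-01] [0.2, -0.7, 0.2, -0.5, 0.2, 0.6, -0.0, 0.3, -0.2, -0.0, -0.0, 0.1, -0.2, -0.0, -0.2, 0.1]
base [ 5.66715e+02 -1.56202e+02 -2.15000e-01] [-1.1, -2.2, 0.4, -0.7, 1.1, -0.0, 0.0, 0.2, 0.0, 0.6, -0.5, 1.1]
base [ 5.68882e+02 -1.60708e+02 -1.96000e-01] [-0.1, -0.4, -0.0, -0.1, -0.4, 1.0, -0.6, 0.5, -0.5, 0.3, -0.3, 0.4, -0.7, 0.2, -0.7, 0.4, -1.5, -3.0, 0.7, -2.9, 0.7, -2.3, -0.3, -0.8, -0.4, -0.6, -0.5, -0.7]
disc [533.49295552 132.66701758  71.        ]
[530.22682108 139.90833892  71.        ]
```

```bash
cat >> h.py <<'E'
from scipy.spatial.transform import Rotation as Ro
def shift(x,y,z,yaw=None):
    o=robot.get_obs(); R=Ro.from_quat(o['eef_rot']).as_matrix(); d=R.T@(np.array([x,y,z])-o['tool_pos'])
    ps=np.arctan2(R[1,0],R[0,0]); roll=0 if yaw is None else -np.degrees((yaw-ps+np.pi)%(2*np.pi)-np.pi)
    print('t',round(o['t'],2),'pos',o['tool_pos'].round(1),'yaw',round(ps,4),'F',o['contact_force'].round(1),'w',round(o['width'],1),'shift',d.round(1),'roll',round(roll,2))
E
python3 -c "
from h import *
shift(518,131,200,-.172)"
```

```text
t 1.05 pos [ 247.3 -574.   205.2] yaw 0.4068 F [ 0.5 -0.4 -0.1] w 85.3 shift [ 527.6 -540.3    5.2] roll 33.16
```

{"method": "drive_tool", "body": {
  "motion": [
    [[-1, 44, -45, 0, 3], [-1, 88, -90, 0, 6], [-1, 132, -135, 0, 9], [-1, 176, -180, 0, 12], [-1, 220, -225, 1, 15], [-1, 264, -270, 2, 18], [-1, 308, -315, 3, 21], [-1, 352, -360, 4, 24], [-1, 396, -405, 5, 27], [-1, 440, -450, 5, 30], [-1, 484, -495, 5, 33], [-1, 528, -540, 5, 33]]
  ]
}}

```text
t: 2.55
tool_pos: [517.3, 127.8, 200.4]
eef_rot: [0.996, -0.085, 0.0, 0.0]
contact_force: [0.5, -0.1, 0.3]
width: 85.5
```

```bash
python3 -c "
from h import *
shift(518,131,200,-.172)"
```

```text
t 2.55 pos [517.3 127.8 200.4] yaw -0.1703 F [ 0.5 -0.1  0.3] w 85.5 shift [ 0.1 -3.3  0.4] roll 0.1
```

{"method": "drive_tool", "body": {
  "motion": [
    [[-1, 0, 0, 0, 0], [-1, 0, 0, 0, 0]]
  ]
}}

```text
t: 2.8
tool_pos: [516.4, 125.4, 199.9]
eef_rot: [0.996, -0.084, -0.0, 0.0]
contact_force: [-0.0, -1.1, -0.2]
width: 85.5
```

Run:
```python
from h import *
import pickle
p=robot.read_camera('wrist'); save(p,'w1.png'); pickle.dump(p,open('w1.pkl','wb')); print(np.round(p['cam_to_world'],3).tolist())
shift(518,131,200,-.172)
```

```text
[[-0.167, 0.949, 0.268, 583.32], [-0.986, -0.161, -0.045, 113.503], [0.001, -0.272, 0.962, 369.189], [0.0, 0.0, 0.0, 1.0]]
t 2.85 pos [516.4 124.5 200. ] yaw -0.1704 F [ 0.1 -0.  -0.6] w 85.4 shift [ 0.5 -6.7  0. ] roll 0.09
```

View pics/w1.png

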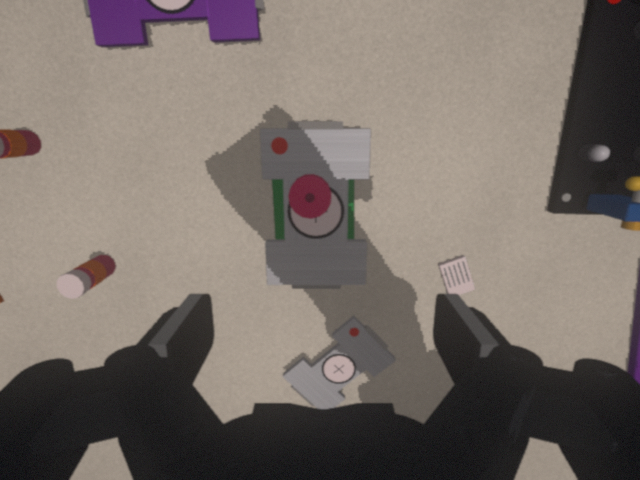

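Run:
```python
from h import *
import pickle
p=pickle.load(open('w1.pkl','rb'))
t=cv2.imread('pics/w1.png')
cv2.imwrite('pics/w1c.png',cv2.resize(t[110:300,230:400],None,fx=3.1,fy=3.1,interpolation=cv2.INTER_CUBIC))
print(proj(p,[[516.4,124.5,200],[516.4,124.5,26],[518,131,50]]))
```

```text
[[323.60519432 273.76829966]
 [323.26647869 204.44568274]
 [315.67641008 209.21920432]]
```

View pics/w1c.png

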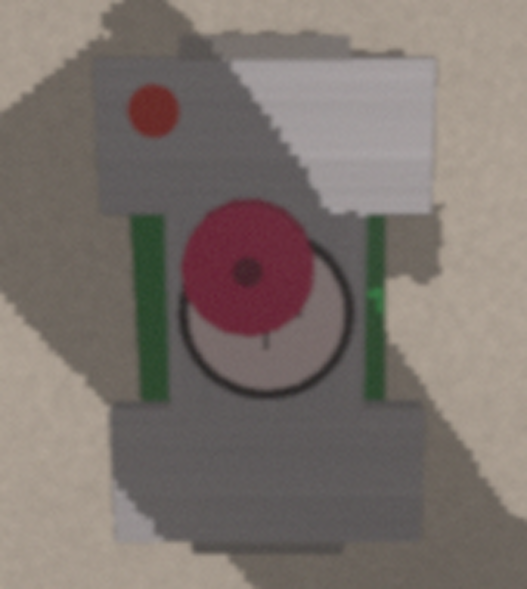

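Run:
```python
from h import *
import pickle
p=pickle.load(open('w1.pkl','rb'))
u=lambda a:(np.array(a,float)+.5)/3.1-.5+np.array((230,110))
uv=u([(95,57),(437,57),(432,213),(99,213),(110,403),(424,403),(420,542),(115,542),(154,111),(267,312)])
M=[(70,46,50),(70,-46,50),(28,-46,50),(28,46,50),(-28,46,50),(-28,-46,50),(-70,-46,50),(-70,46,50),(56,30,50),(0,0,50)]
x,r=fit([(p,M,uv)],[518,131,-.17]); print(x,r.round(1).tolist()); d=ray(p,u((248,268)),66)-[x[0],x[1],0]
c,s=np.cos(x[2]),np.sin(x[2]);print('disc in plate',c*d[0]+s*d[1],-s*d[0]+c*d[1])
shift(x[0],x[1],200,x[2]); shift(x[0],x[1],21,x[2])
```

```text
[ 5.16871122e+02  1.31229648e+02 -1.68192590e-01] [-0.8, -0.6, 0.3, -0.5, 0.1, 0.1, 0.2, 0.1, -0.6, 1.4, 0.6, 1.4, 0.4, -0.1, -0.3, -0.1, 0.1, -0.6, -0.1, 0.2]
disc in plate 15.544092724087989 4.549956595875631
t 2.85 pos [516.4 124.5 200. ] yaw -0.1704 F [ 0.1 -0.  -0.6] w 85.4 shift [-0.6 -6.7  0. ] roll -0.13
t 2.85 pos [516.4 124.5 200. ] yaw -0.1704 F [ 0.1 -0.  -0.6] w 85.4 shift [ -0.6  -6.9 179. ] roll -0.13
```

{"method": "drive_tool", "body": {
  "motion": [
    [[-1, 0, -7, 30, 0], [-1, 0, -7, 70, 0], [-1, 0, -7, 110, 0], [-1, 0, -7, 140, 0], [-1, 0, -7, 160, 0], [-1, 0, -7, 172, 0], [-1, 0, -7, 178, 0], [-1, 0, -7, 178, 0]]
  ]
}}

```text
t: 3.85
tool_pos: [518.0, 132.4, 22.5]
eef_rot: [0.996, -0.085, 0.0, 0.0]
contact_force: [-0.3, -0.5, 0.4]
width: 85.6
```

Run:
```python
from h import *
import pickle
p=robot.read_camera('wrist'); save(p,'w2.png'); pickle.dump(p,open('w2.pkl','wb'))
p=robot.read_camera('side'); cv2.imwrite('pics/s2.png',cv2.resize(p['img'][220:380,220:440,::-1],None,fx=3,fy=3,interpolation=cv2.INTER_CUBIC))
shift(516.9,131.2,21,-.168)
```

```text
t 3.95 pos [518.3 132.8  22.9] yaw -0.1694 F [0.  0.2 0.1] w 85.7 shift [-1.1  1.8  1.9] roll -0.08
```

View pics/w2.png

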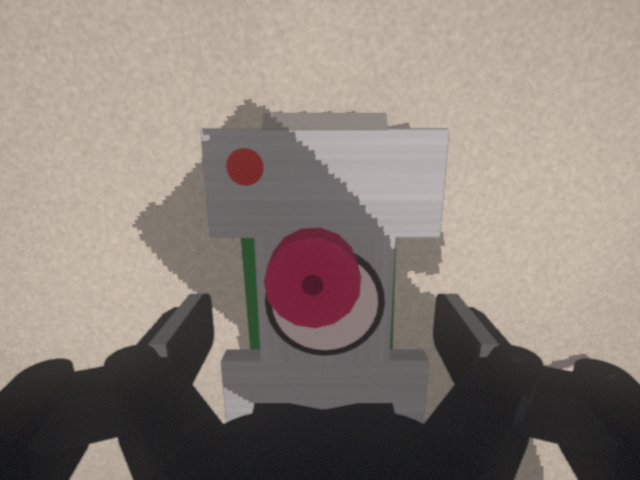

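View pics/s2.png

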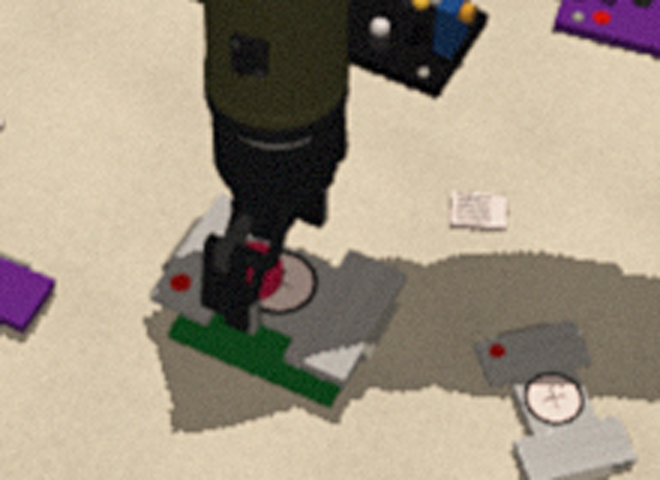

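Run:
```python
from h import *
import pickle
p=pickle.load(open('w2.pkl','rb'))
uv=np.array([(203,129),(448,129),(442,237),(209,237),(223,351),(427,351),(245,167),(324.5,300)],float)
M=[(70,46,50),(70,-46,50),(28,-46,50),(28,46,50),(-28,46,50),(-28,-46,50),(56,30,50),(0,0,50)]
x,r=fit([(p,M,uv)],[518,131,-.17]); print(x,r.round(1).tolist())
shift(*x[:2],21,x[2])
```

```text
[ 5.16507189e+02  1.31231132e+02 -1.67002507e-01] [-3.5, -1.4, 2.2, -1.9, -1.4, 0.1, 0.2, 0.5, -2.9, 9.1, 2.9, 8.8, 0.3, -0.9, 0.4, 1.6]
t 3.95 pos [518.3 132.8  22.9] yaw -0.1694 F [0.  0.2 0.1] w 85.7 shift [-1.5  1.9  1.9] roll -0.14
```

{"method": "drive_tool", "body": {
  "motion": [
    [[-1, -2, 2, 1, 0], [-0.3, -2, 2, 1, 0], [0.2, -2, 2, 1, 0], [0.6, -2, 2, 1, 0], [1, -2, 2, 1, 0], [1, -2, 2, 1, 0], [1, -2, 2, 1, 0], [1, -2, 2, 1, 0]]
  ],
  "force": 80
}}

```text
t: 4.95
tool_pos: [517.5, 132.2, 23.7]
eef_rot: [0.996, -0.084, 0.002, -0.001]
contact_force: [-2.6, 0.8, 21.5]
width: 28.7
```

Run:
```python
from h import *
import pickle
p=robot.read_camera('wrist'); save(p,'w3.png'); pickle.dump(p,open('w3.pkl','wb'))
shift(516.5,131.2,21,-.168)
```

```text
t 5.0 pos [517.5 132.3  23.7] yaw -0.1689 F [-2.7 -0.1 22.9] w 28.7 shift [-0.8  1.2  2.7] roll -0.05
```

View pics/w3.png

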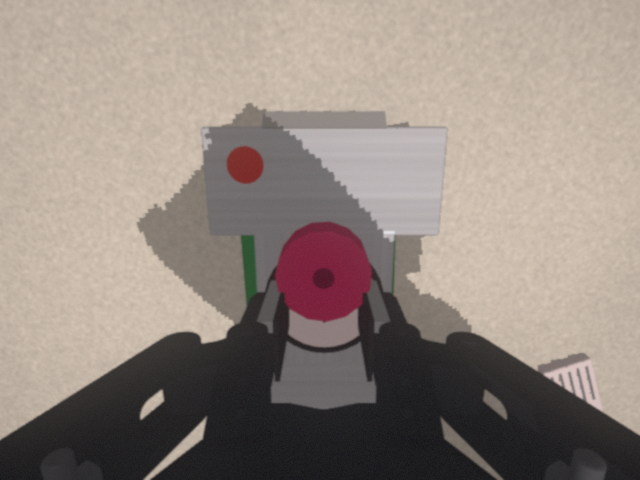

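Run:
```python
from h import *
import pickle
p=pickle.load(open('w2.pkl','rb'));T=p['cam_to_world']
R=Ro.from_euler('z',-.1694).as_matrix()
tcp=np.array([518.3,132.8,22.9])
for h in (0,5,10,13,16,20,25,30,35,40):
    for yy in (42.7,14.3):
        P=np.array([[a,s*yy,h] for s in (1,-1) for a in (11,-11)])@R.T+tcp
        print(h,yy,proj(p,P).round(0).tolist())
p=robot.read_camera('side'); cv2.imwrite('pics/s3.png',cv2.resize(p['img'][220:380,220:440,::-1],None,fx=3.4,fy=3.4,interpolation=cv2.INTER_CUBIC))
t=cv2.imread('pics/w3.png'); cv2.imwrite('pics/w3c.png',cv2.resize(t[200:420,200:450],None,fx=2.7,fy=2.7))
```

```text
0 42.7 [[232.0, 253.0], [235.0, 295.0], [410.0, 253.0], [407.0, 295.0]]
0 14.3 [[291.0, 253.0], [292.0, 295.0], [351.0, 253.0], [350.0, 295.0]]
5 42.7 [[229.0, 256.0], [232.0, 299.0], [412.0, 256.0], [409.0, 299.0]]
5 14.3 [[290.0, 256.0], [291.0, 299.0], [351.0, 256.0], [350.0, 299.0]]
10 42.7 [[227.0, 260.0], [230.0, 304.0], [415.0, 260.0], [412.0, 304.0]]
10 14.3 [[289.0, 260.0], [290.0, 304.0], [352.0, 260.0], [351.0, 304.0]]
13 42.7 [[225.0, 262.0], [228.0, 307.0], [417.0, 262.0], [413.0, 307.0]]
13 14.3 [[289.0, 262.0], [290.0, 307.0], [353.0, 262.0], [352.0, 307.0]]
16 42.7 [[223.0, 264.0], [227.0, 310.0], [418.0, 264.0], [415.0, 310.0]]
16 14.3 [[288.0, 264.0], [289.0, 310.0], [353.0, 264.0], [352.0, 310.0]]
20 42.7 [[221.0, 267.0], [224.0, 314.0], [420.0, 268.0], [417.0, 314.0]]
20 14.3 [[287.0, 267.0], [288.0, 314.0], [354.0, 268.0], [353.0, 314.0]]
25 42.7 [[217.0, 272.0], [221.0, 320.0], [424.0, 272.0], [420.0, 320.0]]
25 14.3 [[286.0, 272.0], [287.0, 320.0], [355.0, 272.0], [354.0, 320.0]]
30 42.7 [[214.0, 276.0], [218.0, 325.0], [427.0, 276.0], [423.0, 326.0]]
30 14.3 [[285.0, 276.0], [286.0, 325.0], [356.0, 276.0], [355.0, 326.0]]
35 42.7 [[210.0, 281.0], [215.0, 332.0], [430.0, 281.0], [426.0, 332.0]]
35 14.3 [[283.0, 281.0], [285.0, 332.0], [357.0, 281.0], [356.0, 332.0]]
40 42.7 [[206.0, 286.0], [211.0, 338.0], [434.0, 287.0], [429.0, 339.0]]
40 14.3 [[282.0, 286.0], [284.0, 338.0], [358.0, 287.0], [357.0, 338.0]]
```

View pics/s3.png

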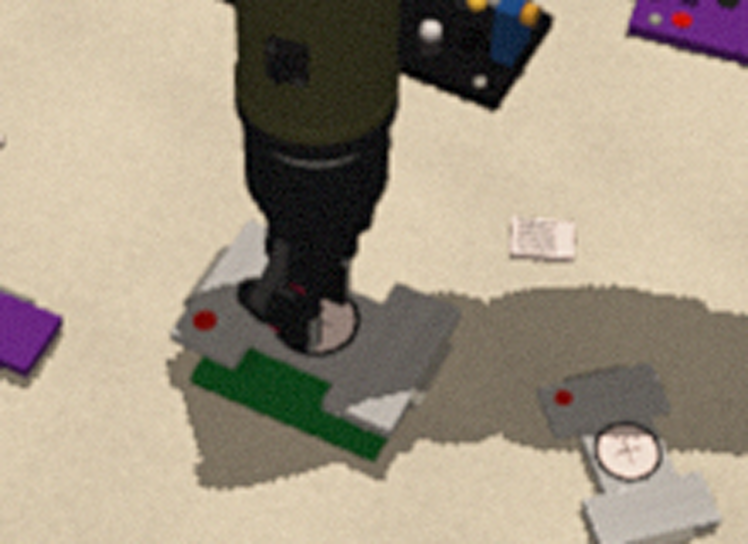

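View pics/w3c.png

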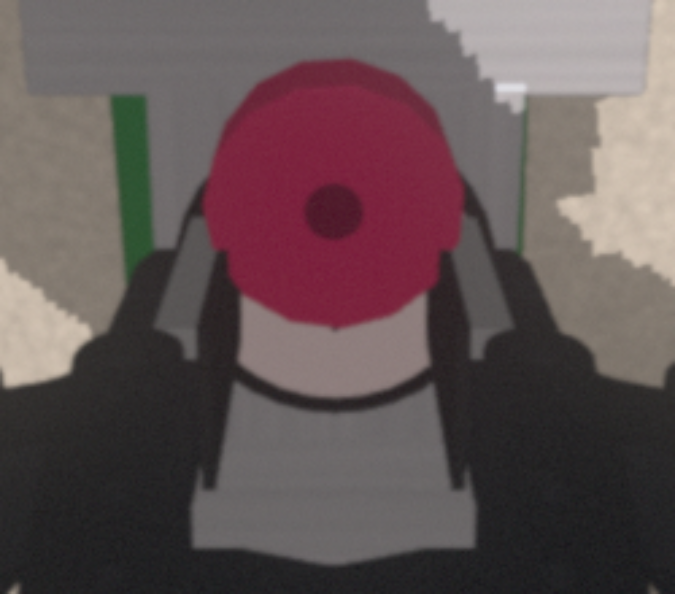

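The pads closed above the plate onto the disc (width 28.7, not 56). The real finger tips sit about 25–35 mm above the reported TCP, so I'll open in place and go lower.

{"method": "drive_tool", "body": {
  "motion": [
    [[-1, 0, 0, 0, 0], [-1, 0, 0, 0, 0], [-1, 0, 0, 0, 0], [-1, 0, 0, 0, 0], [-1, 0, 0, 0, 0]]
  ]
}}

```text
t: 5.68
tool_pos: [515.4, 131.1, 21.0]
eef_rot: [0.996, -0.085, -0.0, 0.0]
contact_force: [-0.4, 0.1, 0.1]
width: 85.4
```

Run:
```python
from h import *
import pickle
p=robot.read_camera('wrist'); save(p,'w4.png'); pickle.dump(p,open('w4.pkl','wb'))
p=robot.read_camera('side'); cv2.imwrite('pics/s4.png',cv2.resize(p['img'][220:380,220:440,::-1],None,fx=3.4,fy=3.4,interpolation=cv2.INTER_CUBIC))
shift(516.5,131.2,21,-.168)
```

```text
t 5.78 pos [515.4 131.2  21.1] yaw -0.1691 F [ 0.2 -0.5  0.1] w 85.4 shift [ 1.1 -0.2  0.1] roll -0.06
```

View pics/w4.png

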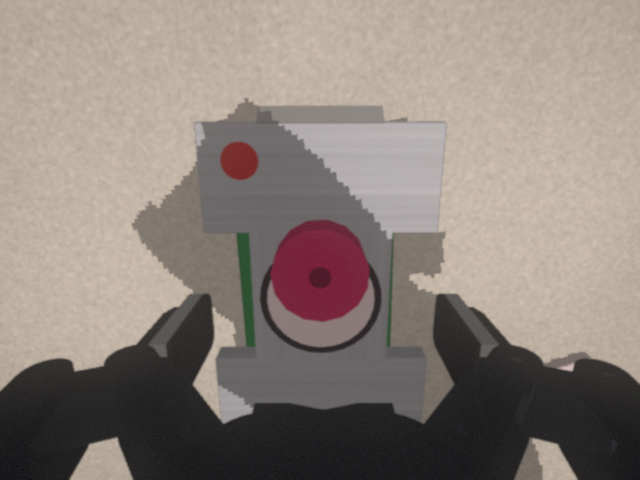

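View pics/s4.png

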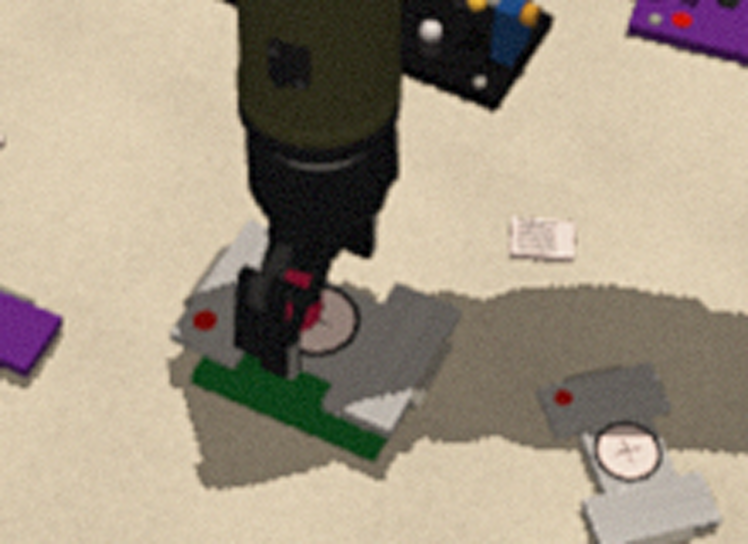

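Run:
```python
from h import *
import pickle
p=pickle.load(open('w4.pkl','rb'))
uv=np.array([(195,123),(447,123),(440,234),(202,234),(239,161),(321,297)],float)
M=[(70,46,50),(70,-46,50),(28,-46,50),(28,46,50),(56,30,50),(0,0,50)]
x,r=fit([(p,M,uv)],[518,131,-.17]); print(x,r.round(1).tolist())
shift(*x[:2],-5,x[2])
d=ray(p,(320,271),66); print(Ro.from_euler('z',-x[2]).apply(d-[x[0],x[1],0]))
```

```text
[ 5.15961941e+02  1.31373071e+02 -1.68504402e-01] [-1.7, -0.8, 0.6, -0.7, -2.2, 0.0, 1.5, -0.0, 0.9, 0.5, -0.3, 2.2]
t 5.78 pos [515.4 131.2  21.1] yaw -0.1691 F [ 0.2 -0.5  0.1] w 85.4 shift [ 0.5 -0.3 26.1] roll -0.04
[18.74367151  0.13507006 66.        ]
```

{"method": "drive_tool", "body": {
  "motion": [
    [[-1, 0, 0, 8, 0], [-1, 0, 0, 16, 0], [-1, 0, 0, 22, 0], [-1, 0, 0, 26, 0], [-1, 0, 0, 26, 0]]
  ]
}}

```text
t: 6.4
tool_pos: [515.3, 131.2, -5.2]
eef_rot: [0.996, -0.084, -0.0, 0.0]
contact_force: [0.5, 0.5, -0.8]
width: 85.3
```

Run:
```python
from h import *
p=robot.read_camera('side'); cv2.imwrite('pics/s5.png',cv2.resize(p['img'][260:360,260:380,::-1],None,fx=5,fy=5,interpolation=cv2.INTER_CUBIC))
shift(516.5,131.2,-5,-.168)
```

```text
t 6.45 pos [515.4 131.2  -4.9] yaw -0.1691 F [ 0.1 -0.1 -0.3] w 85.6 shift [ 1.  -0.2  0.1] roll -0.07
```

View pics/s5.png

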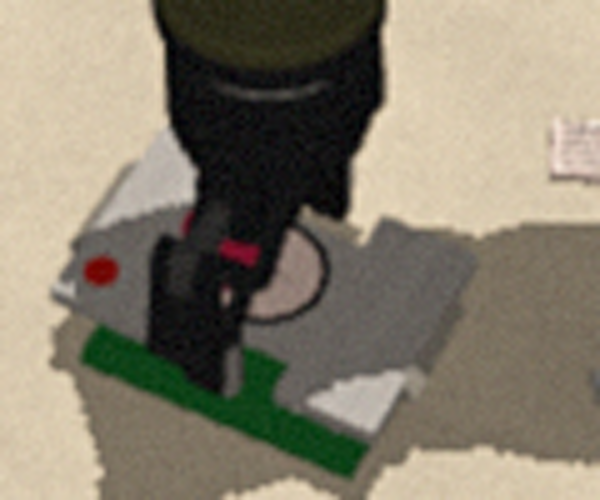

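{"method": "drive_tool", "body": {
  "motion": [
    [[-0.5, 1, 0, 0, 0], [0, 1, 0, 0, 0], [0.4, 1, 0, 0, 0], [1, 1, 0, 0, 0], [1, 1, 0, 0, 0], [1, 1, 0, 0, 0]]
  ],
  "force": 80
}}

```text
t: 7.2
tool_pos: [517.0, 131.3, -4.0]
eef_rot: [0.996, -0.084, 0.001, -0.0]
contact_force: [-0.2, 0.8, 6.1]
width: 54.4
```

Run:
```python
from h import *
import pickle
p=robot.read_camera('wrist'); save(p,'w6.png'); pickle.dump(p,open('w6.pkl','wb'))
p=robot.read_camera('side'); cv2.imwrite('pics/s6.png',cv2.resize(p['img'][260:360,260:380,::-1],None,fx=5,fy=5,interpolation=cv2.INTER_CUBIC))
shift(516.5,131.2,-5,-.168)
```

```text
t 7.3 pos [517.  131.3  -4.1] yaw -0.1692 F [-0.5 -0.6  5.2] w 54.7 shift [-0.5  0.1  0.9] roll -0.07
```

View pics/w6.png

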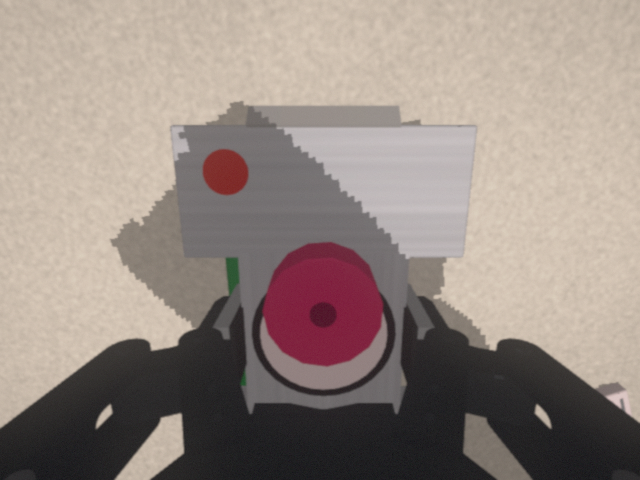

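View pics/s6.png

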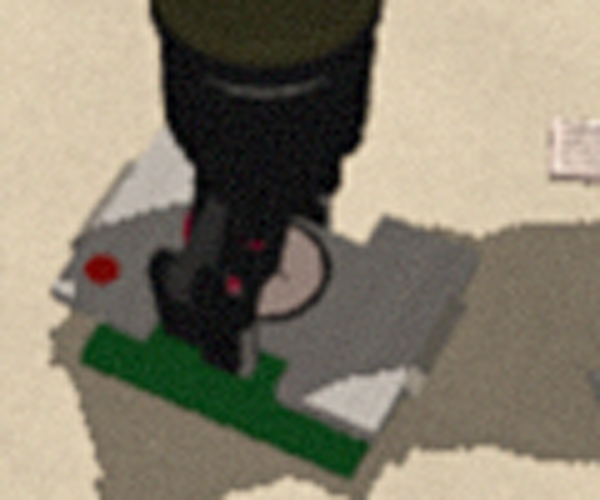

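{"method": "drive_tool", "body": {
  "motion": [
    [[1, 0, 0, -2, 0], [1, 0, 0, -6, 0], [1, 0, 0, -12, 0], [1, 0, 0, -18, 0], [1, 0, 0, -24, 0], [1, 0, 0, -28, 0], [1, 0, 0, -30, 0], [1, 0, 0, -30, 0]]
  ]
}}

```text
t: 8.3
tool_pos: [516.6, 131.0, 25.3]
eef_rot: [0.996, -0.085, 0.0, -0.0]
contact_force: [-0.4, -0.4, -3.1]
width: 54.8
```

Run:
```python
from h import *
import pickle
p=robot.read_camera('wrist'); save(p,'w7.png'); pickle.dump(p,open('w7.pkl','wb'))
p=robot.read_camera('side'); cv2.imwrite('pics/s7.png',cv2.resize(p['img'][240:360,250:380,::-1],None,fx=5,fy=5,interpolation=cv2.INTER_CUBIC))
shift(516.5,131.2,-5,-.168)
```

```text
t 8.4 pos [516.4 131.   25.1] yaw -0.1692 F [-0.2  0.4 -3.2] w 54.5 shift [ 0.1 -0.3 30.1] roll -0.07
```

View pics/w7.png

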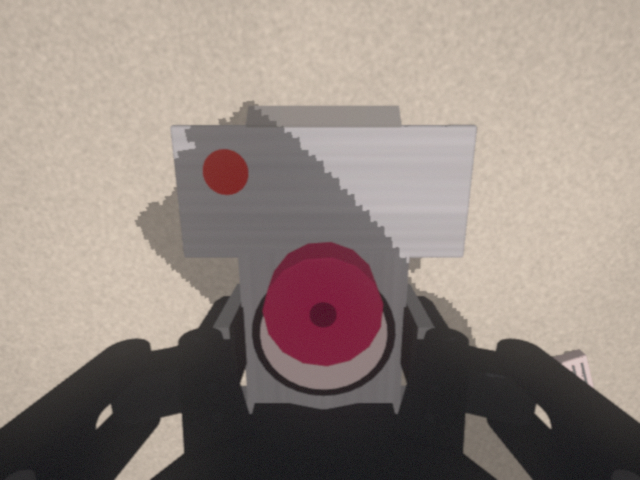

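View pics/s7.png

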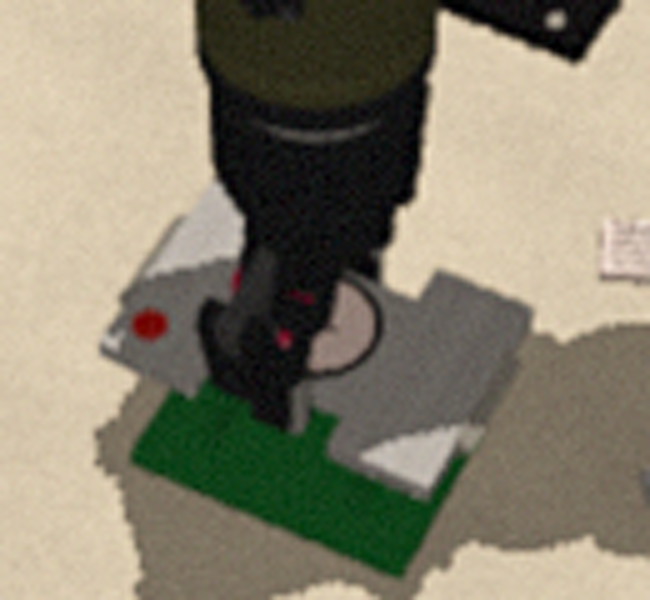

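Run:
```python
from h import *
import pickle
p=pickle.load(open('w7.pkl','rb'))
uv=np.array([(171,126),(476,126),(463,257),(184,257),(225.5,172),(323,325)],float)
for z in (78,79.2,80):
  M=[(70,46,z),(70,-46,z),(28,-46,z),(28,46,z),(56,30,z)]
  x,r=fit([(p,M,uv[:5])],[518,131,-.17]); print(x,r.round(1).tolist())
R=Ro.from_euler('z',-.1692).as_matrix(); print((x[:2]-[516.4,131])@R[:2,:2])
shift(550,-46,150,-.19)
```

```text
[ 5.15548880e+02  1.30488745e+02 -1.68592827e-01] [-0.4, -0.5, -0.2, -0.4, -1.3, 0.4, 0.6, 0.2, 1.4, 0.3]
[ 5.15656088e+02  1.30428775e+02 -1.68236268e-01] [-2.0, -0.9, 1.5, -0.9, 0.1, 1.2, -0.6, 1.2, 0.5, 0.4]
[ 5.15692708e+02  1.30430397e+02 -1.69774554e-01] [-2.8, -1.3, 2.9, -0.9, 1.1, 2.1, -1.4, 1.7, 0.1, 0.4]
[-0.60127415 -0.68057267]
t 8.4 pos [516.4 131.   25.1] yaw -0.1692 F [-0.2  0.4 -3.2] w 54.5 shift [  62.9  168.8 -124.9] roll 1.19
```

{"method": "drive_tool", "body": {
  "motion": [
    [[1, 1, 2, -10, 0], [1, 4, 10, -30, 0], [1, 9, 24, -52, 0], [1, 16, 43, -74, 0], [1, 24, 65, -94, 0.5], [1, 33, 88, -110, 0.7], [1, 42, 111, -120, 1], [1, 50, 133, -125, 1.2], [1, 56, 150, -125, 1.2], [1, 60, 162, -125, 1.2], [1, 63, 168, -125, 1.2], [1, 63, 169, -125, 1.2]]
  ]
}}

```text
t: 9.9
tool_pos: [550.1, -46.0, 149.9]
eef_rot: [0.995, -0.095, -0.0, -0.0]
contact_force: [-0.8, 0.7, -3.4]
width: 54.2
```

{"method": "drive_tool", "body": {
  "motion": [
    [[1, 0, 0, 0, 0], [1, 0, 0, 0, 0]]
  ]
}}

```text
t: 10.15
tool_pos: [550.1, -45.4, 150.2]
eef_rot: [0.996, -0.094, -0.0, -0.0]
contact_force: [-1.2, -0.1, -3.7]
width: 54.4
```

Run:
```python
from h import *
import pickle
p=robot.read_camera('wrist'); save(p,'w8.png'); pickle.dump(p,open('w8.pkl','wb'))
shift(550,-46,150,-.19)
```

```text
t 10.2 pos [550.1 -45.5 150.2] yaw -0.1891 F [ 0.7  0.2 -3.1] w 54.5 shift [-0.   0.5  0.2] roll 0.05
```

View pics/w8.png

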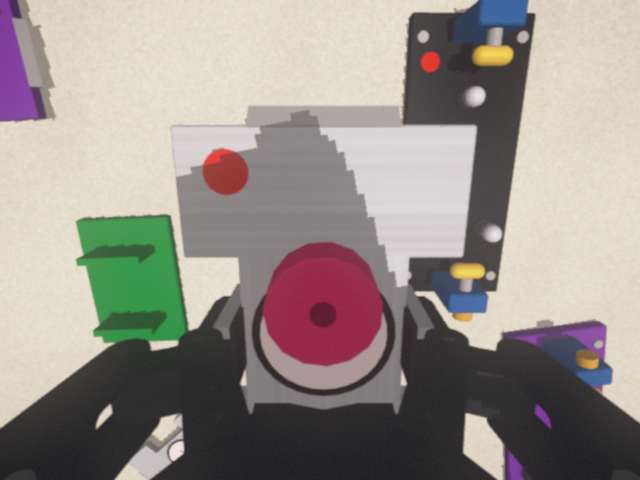

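Run:
```python
import cv2
t=cv2.imread('pics/w8.png')
cv2.imwrite('pics/w8c.png',cv2.resize(t[0:150,390:560],None,fx=4,fy=4,interpolation=cv2.INTER_CUBIC))
cv2.imwrite('pics/w8d.png',cv2.resize(t[200:330,400:560],None,fx=4,fy=4,interpolation=cv2.INTER_CUBIC))
```

```text
(no output)
```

View pics/w8c.png

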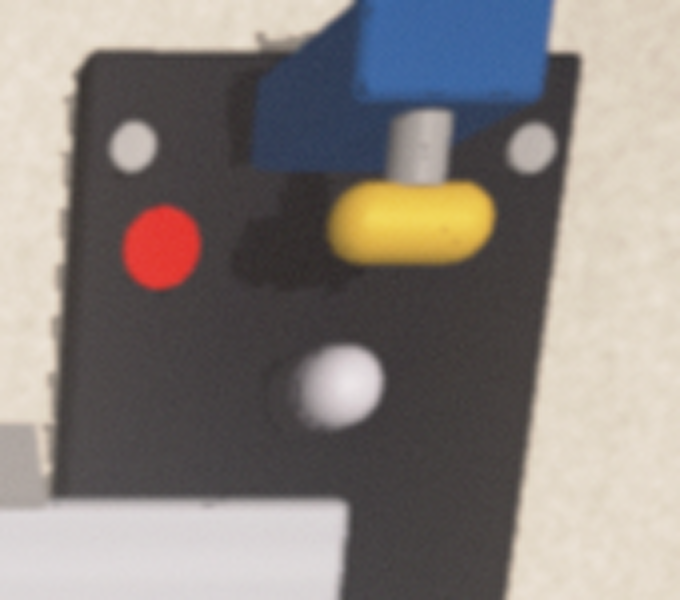

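View pics/w8d.png

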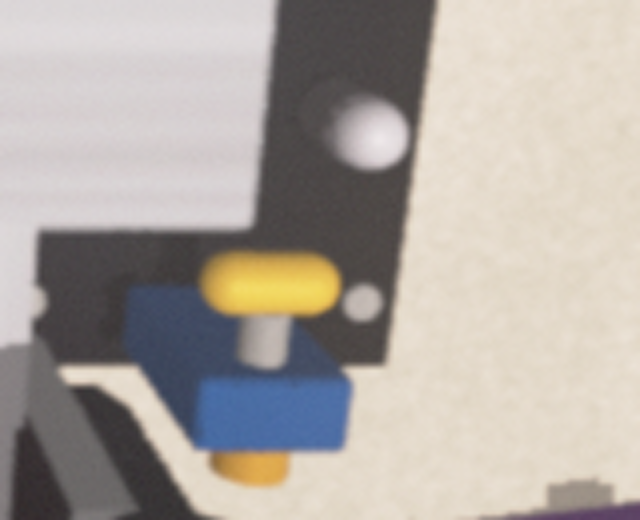

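Run:
```python
from h import *
import pickle
p=pickle.load(open('w8.pkl','rb'))
u=lambda a,o:(np.array(a,float)+.5)/4-.5+np.array(o)
uv=np.r_[u([(162,248),(341,387),(411,222),(580,54),(81,52),(358,96),(543,100)],(390,0)),u([(368,133),(270,284),(386,364),(203,378),(350,378),(193,449),(343,449)],(400,200))]
M=np.array([(78,30,12),(52,0,30),(75.5,0,52),(112,-46,12),(112,46,12),(91,15,62),(91,-15,62),(-52,-26,30),(-75.5,0,52),(-112,-46,12),(-91,15,62),(-91,-15,62),(-107,15,62),(-107,-15,62)],float)
for k in (slice(None),[0,1,2,7,8]):
  x,r=fit([(p,M[k],uv[k])],[568,-161,-.19]); print(x,r.round(1).reshape(-1,2).tolist())
# held plate in this picture
q=np.array([(171,126),(476,126),(463,257),(184,257),(225.5,172)],float)
o=robot.get_obs(); z=o['tool_pos'][2]+49+5-1
y,r=fit([(p,[(70,46,z),(70,-46,z),(28,-46,z),(28,46,z),(56,30,z)],q)],[550,-46,-.19]); print('plate',y,z,r.round(1).tolist())
ty=-.1891
R=Ro.from_euler('z',ty).as_matrix()[:2,:2]; off=(y[:2]-o['tool_pos'][:2])@R; print('off',off, y[2]-ty)
for h in (100,):
  yaw=x[2]-(y[2]-ty); c=x[:2]-Ro.from_euler('z',yaw).as_matrix()[:2,:2]@off; print('tcp target',c,yaw); shift(*c,h,yaw)
```

```text
[ 5.68215085e+02 -1.62052552e+02 -1.92382299e-01] [[-0.5, -0.1], [-0.5, -0.4], [-0.8, 0.0], [2.0, -1.4], [1.8, -1.5], [-1.5, 1.1], [0.5, 0.3], [0.1, 0.0], [-0.6, -0.8], [0.6, 1.3], [-1.1, -0.3], [1.9, -0.1], [-0.6, 1.1], [1.1, 1.3]]
[ 5.68002843e+02 -1.62377936e+02 -1.93804665e-01] [[0.1, 0.1], [0.1, -0.1], [-0.2, 0.3], [0.4, 0.2], [-0.3, -0.6]]
plate [ 5.49139661e+02 -4.59517929e+01 -1.88128772e-01] 203.2219342055627 [-0.9, -0.6, 0.3, -0.6, -0.9, 0.6, 0.3, 0.5, 1.1, 0.3]
off [-0.87695456 -0.60151295] 0.0009712281929220024
tcp target [ 568.97963651 -161.95752842] -0.194775892853567
t 10.2 pos [550.1 -45.5 150.2] yaw -0.1891 F [ 0.7  0.2 -3.1] w 54.5 shift [ 40.4 110.8  50.2] roll 0.32
```

{"method": "drive_tool", "body": {
  "motion": [
    [[1, 2, 4, 2, 0.3], [1, 6, 16, 8, 0.3], [1, 13, 35, 18, 0.3], [1, 20, 55, 30, 0.3], [1, 27, 75, 40, 0.3], [1, 34, 93, 50, 0.3], [1, 38, 105, 58, 0.3], [1, 40, 110, 65, 0.3], [1, 40.4, 110.8, 70, 0.3], [1, 40.4, 110.8, 70, 0.3], [1, 40.4, 110.8, 70, 0.3]]
  ]
}}

```text
t: 11.58
tool_pos: [569.2, -161.8, 80.6]
eef_rot: [0.995, -0.097, 0.0, -0.0]
contact_force: [0.4, -0.2, -3.4]
width: 54.7
```

Run:
```python
from h import *
import pickle
p=robot.read_camera('wrist'); save(p,'w9.png'); pickle.dump(p,open('w9.pkl','wb'))
p=robot.read_camera('side'); cv2.imwrite('pics/s9.png',cv2.resize(p['img'][120:270,260:410,::-1],None,fx=4,fy=4,interpolation=cv2.INTER_CUBIC))
shift(569,-162,20,-.1948)
```

```text
t 11.68 pos [ 569.1 -162.1   80.6] yaw -0.1946 F [-0.2  0.3 -3.5] w 54.4 shift [-0.2 -0.1 60.6] roll 0.01
```

View pics/w9.png

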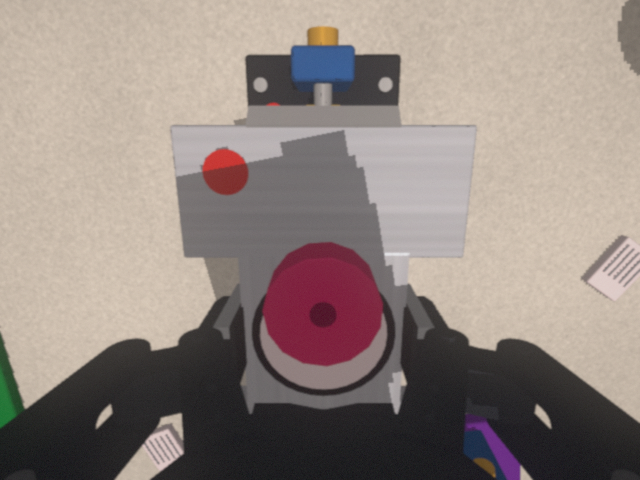

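View pics/s9.png

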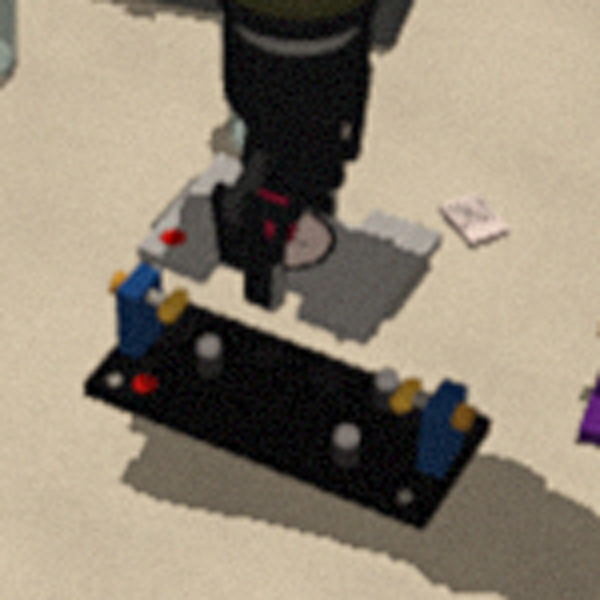

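{"method": "drive_tool", "body": {
  "motion": [
    [[1, 0, 0, 4, 0], [1, 0, 0, 14, 0], [1, 0, 0, 28, 0], [1, 0, 0, 42, 0], [1, 0, 0, 54, 0], [1, 0, 0, 61, 0], [1, 0, 0, 62, 0], [1, 0, 0, 62, 0]]
  ]
}}

```text
t: 12.68
tool_pos: [569.2, -162.6, 18.4]
eef_rot: [0.995, -0.098, 0.0, 0.0]
contact_force: [-0.4, 0.2, -3.5]
width: 54.6
```

Run:
```python
from h import *
import pickle
p=robot.read_camera('wrist'); save(p,'w10.png'); pickle.dump(p,open('w10.pkl','wb'))
p=robot.read_camera('side'); cv2.imwrite('pics/s10.png',cv2.resize(p['img'][120:270,260:410,::-1],None,fx=4,fy=4,interpolation=cv2.INTER_CUBIC))
shift(569,-162,-4,-.1948)
```

```text
t 12.78 pos [ 569.2 -162.7   18.7] yaw -0.1954 F [-1.5 -0.1 -3.4] w 54.6 shift [-0.4 -0.6 22.7] roll -0.03
```

View pics/w10.png

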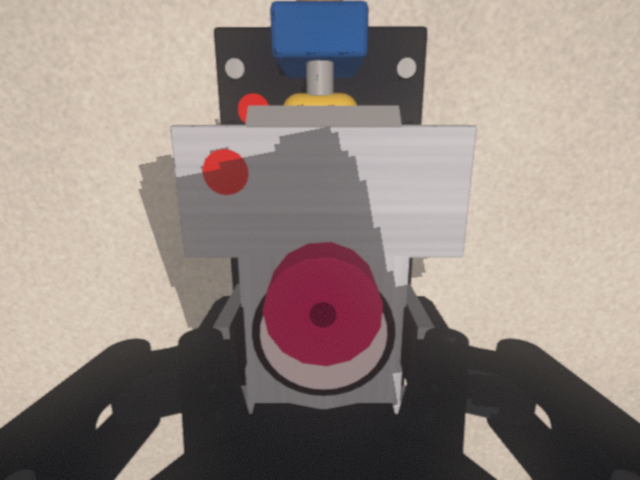

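View pics/s10.png

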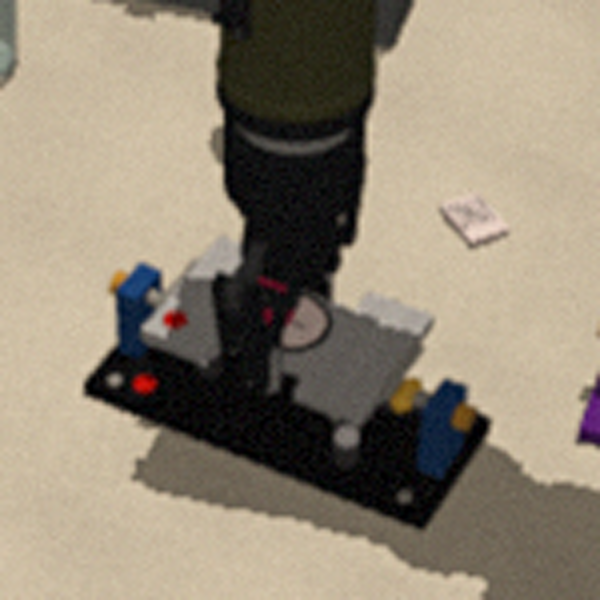

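Run:
```python
from h import *
import pickle
p=pickle.load(open('w10.pkl','rb'))
uv=np.array([(271.5,52),(368,51),(215.5,28),(427,28),(273,3),(367,3)],float)
M=np.array([(91,15,62),(91,-15,62),(112,46,12),(112,-46,12),(107,15,62),(107,-15,62)],float)
x,r=fit([(p,M,uv)],[568,-162,-.195]);print(x,r.round(1).tolist())
q=np.array([(171,126),(476,126),(463,257),(184,257),(225.5,172)],float)
z=18.7+53
y,r=fit([(p,[(70,46,z),(70,-46,z),(28,-46,z),(28,46,z),(56,30,z)],q)],[568,-162,-.19]); print('plate',y,r.round(1).tolist())
print((y[:2]-x[:2])@Ro.from_euler('z',x[2]).as_matrix()[:2,:2], y[2]-x[2])
t=cv2.imread('pics/w10.png');cv2.imwrite('pics/w10c.png',cv2.resize(t[0:140,200:440],None,fx=3.3,fy=3.3,interpolation=cv2.INTER_CUBIC))
```

```text
[ 5.66920125e+02 -1.61825992e+02 -1.94645220e-01] [0.0, 8.4, 0.0, 9.4, -2.9, -0.3, 1.9, -0.3, -3.5, -0.9, 2.8, -0.9]
plate [ 5.68202874e+02 -1.63189484e+02 -1.94311816e-01] [-1.1, -0.7, 0.6, -0.7, -0.7, 0.7, 0.1, 0.7, 1.0, 0.3]
[ 1.52225065 -1.08963685] 0.00033340412089172267
```

View pics/w10c.png

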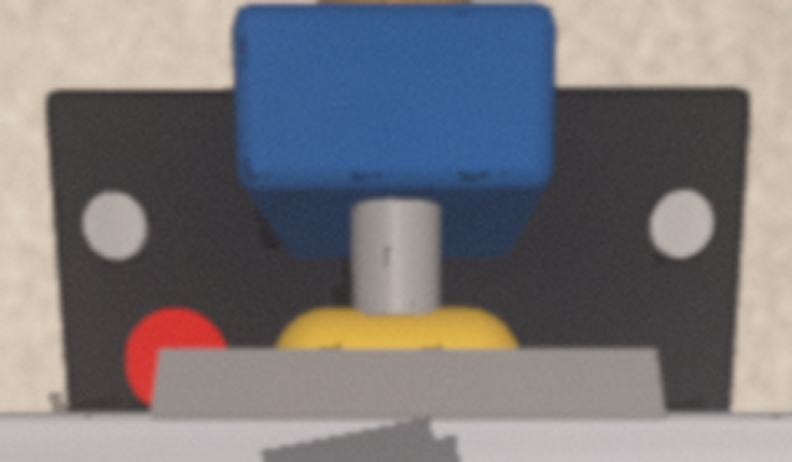

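Run:
```python
from h import *
import pickle
p=pickle.load(open('w10.pkl','rb'))
u=lambda a:(np.array(a,float)+.5)/3.3-.5+np.array((200,0))
uv=u([(236,190),(552,190),(47,91),(750,91),(234,5),(553,5),(283,257),(517,257)])
M=np.array([(91,15,62),(91,-15,62),(112,46,12),(112,-46,12),(107,15,62),(107,-15,62),(91,15,12),(91,-15,12)],float)
for k in (slice(None),[2,3,6,7],[0,1,4,5]):
  x,r=fit([(p,M[k],uv[k])],[568,-162,-.195]);print(x,r.round(1).reshape(-1,2).tolist())
  print((np.array([568.2,-163.2])-x[:2])@Ro.from_euler('z',x[2]).as_matrix()[:2,:2])
```

```text
[ 5.67491204e+02 -1.61751200e+02 -1.94514817e-01] [[-0.3, 1.2], [0.5, 1.2], [-1.9, -0.9], [1.6, -0.9], [-1.8, -1.1], [2.0, -1.1], [0.9, 1.9], [-1.9, 1.9]]
[ 0.97546846 -1.28447408]
[ 5.67546887e+02 -1.61952160e+02 -1.94227363e-01] [[-1.5, -1.1], [2.0, -1.2], [1.2, 1.7], [-1.5, 1.7]]
[ 0.88167669 -1.09832045]
[ 5.67460762e+02 -1.61718821e+02 -1.94450580e-01] [[-0.4, 1.3], [0.4, 1.3], [-1.9, -1.0], [1.8, -1.0]]
[ 1.01151059 -1.31042406]
```

{"method": "drive_tool", "body": {
  "motion": [
    [[1, -0.8, -1.1, 0, 0], [1, -0.8, -1.1, 3, 0], [1, -0.8, -1.1, 6, 0], [1, -0.8, -1.1, 8, 0], [1, -0.8, -1.1, 10, 0], [1, -0.8, -1.1, 12, 0], [1, -0.8, -1.1, 12, 0]]
  ]
}}

```text
t: 13.65
tool_pos: [570.6, -161.8, 8.0]
eef_rot: [0.995, -0.098, 0.002, 0.0]
contact_force: [-0.7, -0.3, 8.3]
width: 54.2
```

Run:
```python
from h import *
import pickle
p=robot.read_camera('wrist'); save(p,'w11.png')
shift(569,-162,-4,-.1948)
```

```text
t 13.7 pos [ 570.6 -161.8    8. ] yaw -0.1954 F [-0.5  0.6  9.4] w 54.5 shift [-1.6  0.5 12. ] roll -0.04
```

View pics/w11.png

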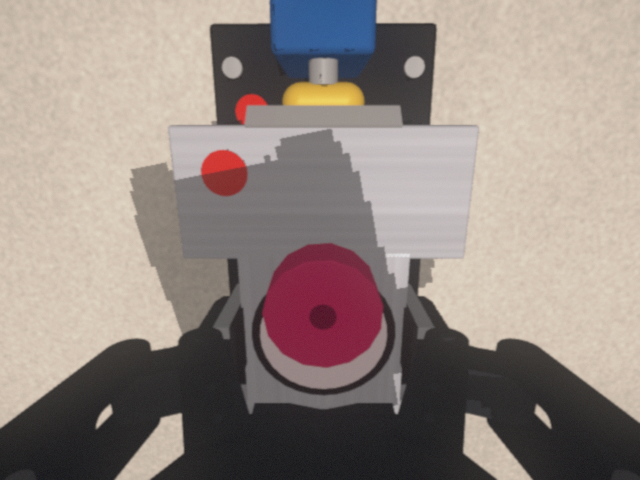

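{"method": "drive_tool", "body": {
  "motion": [
    [[1, 0, 0, 2, 0], [1, 0, 0, 4, 0], [1, 0, 0, 6, 0], [1, 0, 0, 8, 0], [1, 0, 0, 10, 0], [1, 0, 0, 10, 0]]
  ]
}}

```text
t: 14.45
tool_pos: [568.3, -161.5, -4.3]
eef_rot: [0.995, -0.098, -0.0, -0.0]
contact_force: [2.7, -0.7, -5.0]
width: 54.5
```

Run:
```python
from h import *
import pickle
p=robot.read_camera('wrist'); save(p,'w12.png')
p=robot.read_camera('side'); cv2.imwrite('pics/s12.png',cv2.resize(p['img'][120:270,260:410,::-1],None,fx=4,fy=4,interpolation=cv2.INTER_CUBIC))
shift(569,-162,-4,-.1948)
```

```text
t 14.55 pos [ 568.2 -161.5   -4.3] yaw -0.1952 F [ 2.8 -1.8 -6.6] w 54.2 shift [ 0.8  0.4 -0.3] roll -0.02
```

View pics/w12.png

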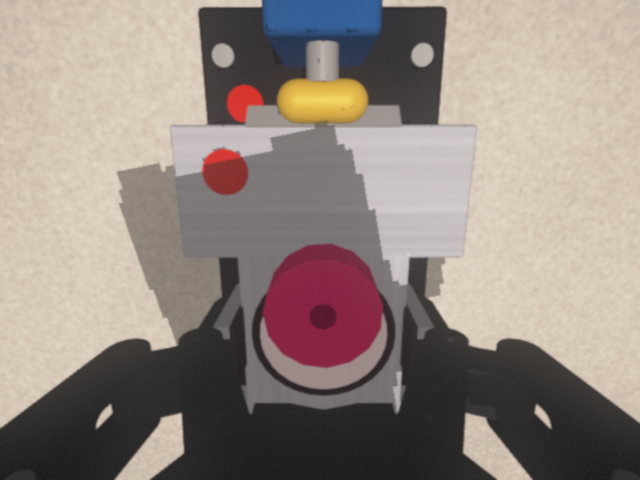

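View pics/s12.png

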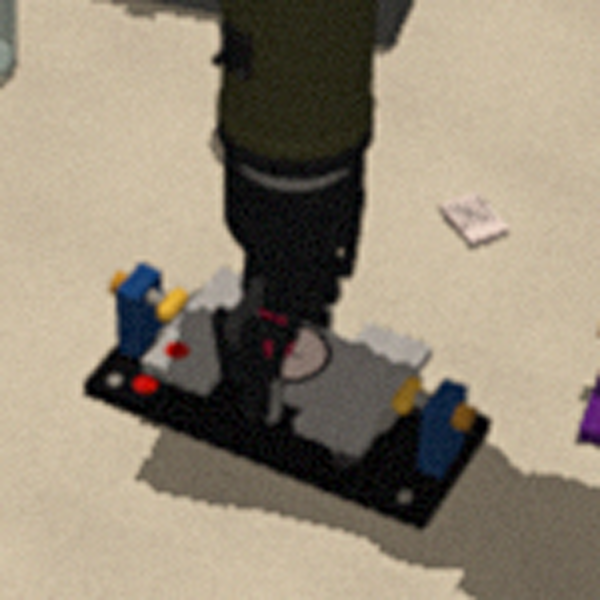

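{"method": "drive_tool", "body": {
  "motion": [
    [[1, 0, 0, 1, 0], [1, 0, 0, 1.5, 0], [1, 0, 0, 2, 0], [1, 0, 0, 2, 0]]
  ]
}}

```text
t: 15.05
tool_pos: [568.4, -161.5, -4.5]
eef_rot: [0.995, -0.097, 0.0, 0.0]
contact_force: [-1.6, -0.2, 9.5]
width: 54.7
```

{"method": "drive_tool", "body": {
  "motion": [
    [[0.3, 0, 0, -1, 0], [-0.3, 0, 0, -1, 0], [-1, 0, 0, -1, 0], [-1, 0, 0, -1, 0], [-1, 0, 0, -1, 0], [-1, 0, 0, -1, 0]]
  ]
}}

```text
t: 15.8
tool_pos: [568.3, -161.3, -4.9]
eef_rot: [0.995, -0.097, -0.0, -0.0]
contact_force: [0.4, 0.5, 0.6]
width: 85.5
```

Run:
```python
from h import *
import pickle
p=robot.read_camera('wrist'); save(p,'w13.png'); pickle.dump(p,open('w13.pkl','wb'))
p=robot.read_camera('side'); cv2.imwrite('pics/s13.png',cv2.resize(p['img'][120:270,260:410,::-1],None,fx=4,fy=4,interpolation=cv2.INTER_CUBIC))
shift(569,-162,100,-.1948)
```

```text
t 15.9 pos [ 568.3 -161.3   -4.8] yaw -0.1953 F [-0.6  0.5  0.7] w 85.7 shift [   0.8    0.5 -104.8] roll -0.03
```

View pics/w13.png

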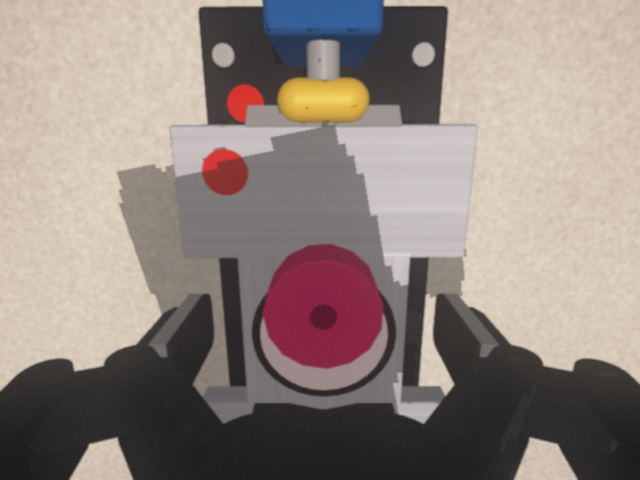

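View pics/s13.png

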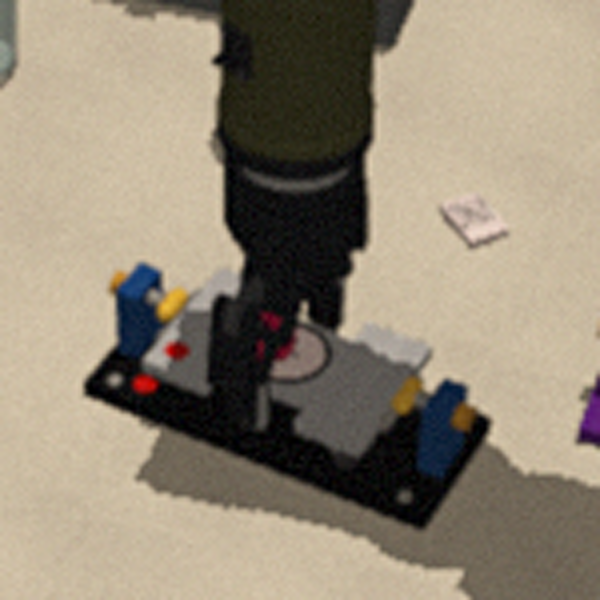

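{"method": "drive_tool", "body": {
  "motion": [
    [[-1, 0, 0, -10, 0], [-1, 0, 0, -40, 0], [-1, 0, 0, -80, 0], [-1, 0, 0, -110, 0], [0, 0, 0, -120, 0], [1, 0, 0, -120, 0], [1, 0, 0, -120, 0], [1, 0, 0, -120, 0], [1, 0, 0, -120, 0]]
  ],
  "force": 20
}}

```text
t: 17.02
tool_pos: [568.0, -161.2, 114.4]
eef_rot: [0.995, -0.097, -0.001, -0.0]
contact_force: [0.2, 0.6, 0.5]
width: -0.0
```

Run:
```python
from h import *
import pickle
p=robot.read_camera('wrist'); save(p,'w14.png'); pickle.dump(p,open('w14.pkl','wb'))
p=robot.read_camera('side'); save(p,'s14.png'); pickle.dump(p,open('s14.pkl','wb'))
p=robot.read_camera('top'); save(p,'t14.png')
print(robot.get_obs()['qpos'].round(2))
shift(569,-162,100,-.1948)
t=cv2.imread('pics/w14.png');cv2.imwrite('pics/w14c.png',cv2.resize(t[20:320,200:450],None,fx=2,fy=2,interpolation=cv2.INTER_CUBIC))
```

```text
[ 0.46  0.55 -0.35  1.72  0.23  0.92 -1.75]
t 17.18 pos [ 568.2 -161.3  114.9] yaw -0.1953 F [ 0.6 -0.1  0.7] w -0.2 shift [ 0.9  0.5 14.9] roll -0.03
```

View pics/w14.png

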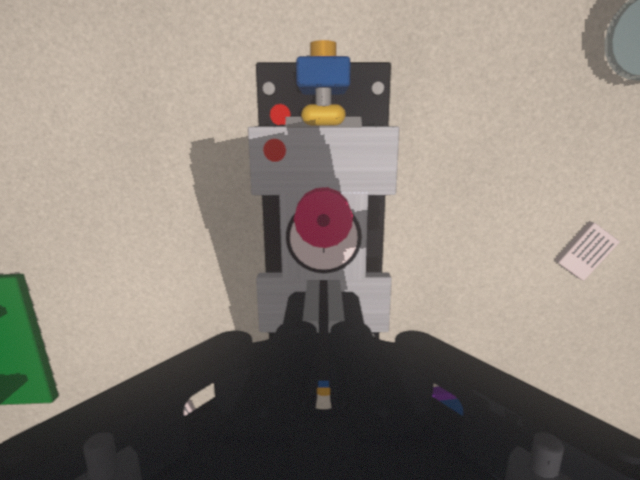

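View pics/s14.png

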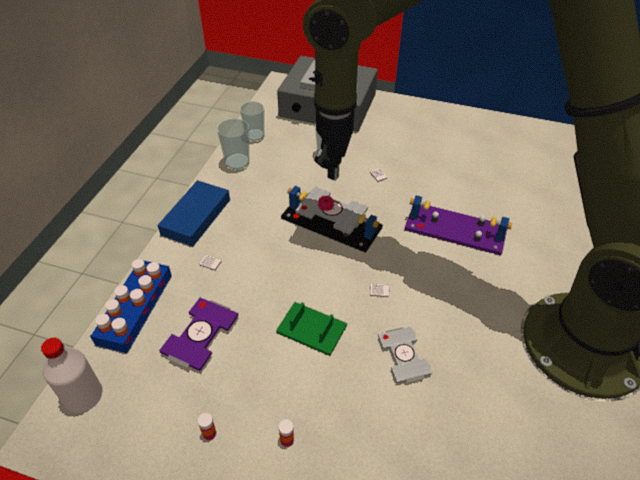

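Run:
```python
from h import *
import pickle
s=pickle.load(open('s14.pkl','rb')); w=pickle.load(open('w14.pkl','rb'))
for h in (0,10,20,25,30,35,40): 
  R=Ro.from_euler('z',-.195).as_matrix(); P=np.array([[a,0,h] for a in(11,0,-11)])@R.T+[568.2,-161.3,114.9]
  print(h,proj(s,P).round(1).tolist(),proj(w,P).round(1).tolist())
cv2.imwrite('pics/s14c.png',cv2.resize(s['img'][130:260,270:400,::-1],None,fx=4.6,fy=4.6,interpolation=cv2.INTER_CUBIC))
```

```text
0 [[327.9, 183.9], [332.2, 185.5], [336.7, 187.1]] [[321.7, 252.6], [321.7, 274.0], [321.7, 294.8]]
10 [[327.9, 180.4], [332.4, 182.1], [336.8, 183.7]] [[321.6, 259.7], [321.6, 282.2], [321.6, 303.9]]
20 [[328.0, 177.0], [332.5, 178.6], [336.9, 180.3]] [[321.5, 267.6], [321.5, 291.3], [321.5, 314.1]]
25 [[328.1, 175.2], [332.5, 176.9], [337.0, 178.5]] [[321.4, 271.9], [321.5, 296.3], [321.5, 319.7]]
30 [[328.1, 173.5], [332.6, 175.1], [337.1, 176.8]] [[321.4, 276.6], [321.4, 301.6], [321.4, 325.6]]
35 [[328.1, 171.7], [332.6, 173.4], [337.1, 175.0]] [[321.3, 281.5], [321.3, 307.2], [321.4, 331.9]]
40 [[328.2, 170.0], [332.7, 171.6], [337.2, 173.2]] [[321.3, 286.7], [321.3, 313.2], [321.3, 338.6]]
```

View pics/s14c.png

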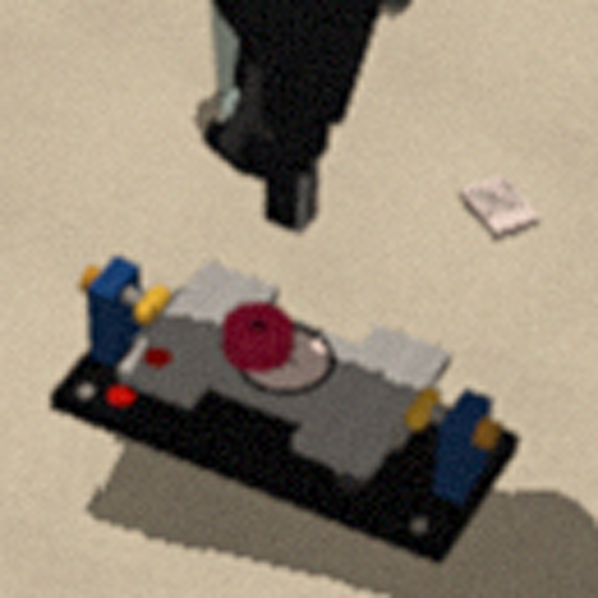

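View pics/w14c.png

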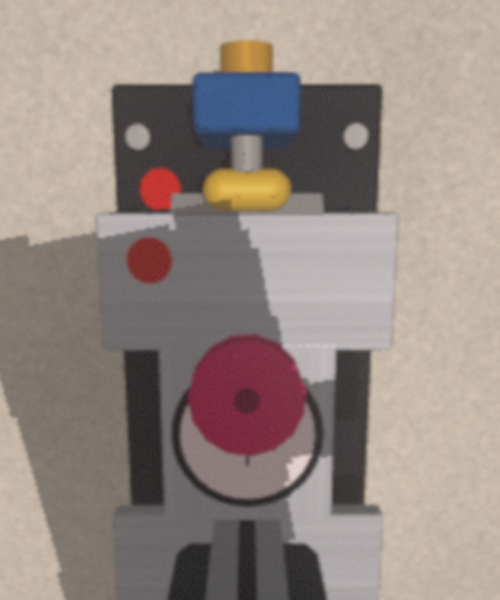

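Run:
```python
from h import *
import pickle
p=pickle.load(open('w14.pkl','rb'))
u=lambda a:(np.array(a,float)+.5)/2-.5+np.array((200,20))
uv=u([(97,213),(397,213),(391,348),(104,348),(149,260)])
M=[(70,46,50),(70,-46,50),(28,-46,50),(28,46,50),(56,30,50)]
x,r=fit([(p,M,uv)],[568,-161,-.195]);print('plate',x,r.round(1).tolist())
d=ray(p,u((247,400)),66);R=Ro.from_euler('z',x[2]).as_matrix()
print('disc',(d-[x[0],x[1],0])@R)
print(proj(p,world(x,[(0,0,50),(-25,0,50)])))
o=robot.get_obs()['tool_pos']; print('tcp in plate',(o-[x[0],x[1],0])@R)
g=np.array([50,0,0])@R.T+[x[0],x[1],0]; shift(g[0],g[1],30,x[2])
```

```text
plate [ 5.67931204e+02 -1.62080077e+02 -1.92906553e-01] [-1.2, -0.4, 1.2, -0.6, 0.5, 0.8, -0.9, 1.0, 0.2, -0.2]
disc [1.54957198e+01 5.74592963e-02 6.60000000e+01]
[[323.37426923 237.01694096]
 [323.41999579 272.64418851]]
tcp in plate [  0.11611614   0.78575024 114.86548179]
t 17.18 pos [ 568.2 -161.3  114.9] yaw -0.1953 F [ 0.6 -0.1  0.7] w -0.2 shift [49.9  0.7 84.8] roll -0.14
```

{"method": "drive_tool", "body": {
  "motion": [
    [[1, 15, 0.7, 5, 0], [1, 40, 0.7, 30, 0], [1, 50, 0.7, 55, 0], [1, 50, 0.7, 70, 0], [1, 50, 0.7, 77, 0], [1, 50, 0.7, 81, 0], [1, 50, 0.7, 83, 0], [1, 50, 0.7, 83, 0], [1, 50, 0.7, 83, 0]]
  ]
}}

```text
t: 18.3
tool_pos: [617.4, -171.9, 32.7]
eef_rot: [0.995, -0.098, 0.0, 0.0]
contact_force: [0.7, -0.3, -0.4]
width: 0.0
```

Run:
```python
from h import *
import pickle
p=robot.read_camera('wrist'); save(p,'w15.png'); pickle.dump(p,open('w15.pkl','wb'))
p=robot.read_camera('side'); cv2.imwrite('pics/s15.png',cv2.resize(p['img'][130:260,270:400,::-1],None,fx=4.6,fy=4.6,interpolation=cv2.INTER_CUBIC))
shift(569,-162,30,-.1948)
```

```text
t 18.4 pos [ 617.4 -171.8   32.6] yaw -0.1953 F [-0.9 -0.6 -1. ] w -0.2 shift [-49.4  -0.3   2.6] roll -0.03
```

View pics/w15.png

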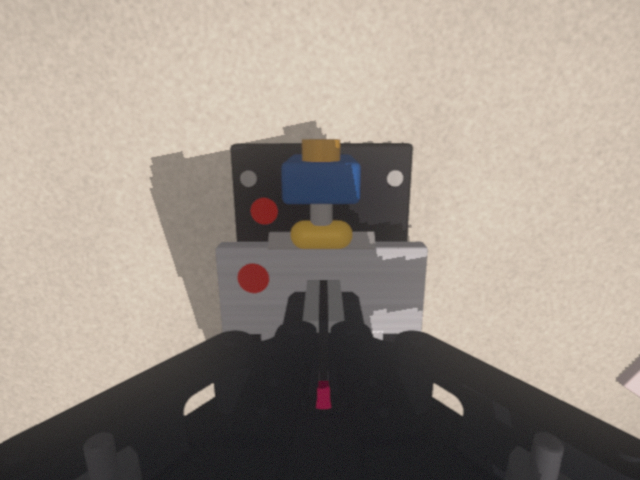

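View pics/s15.png

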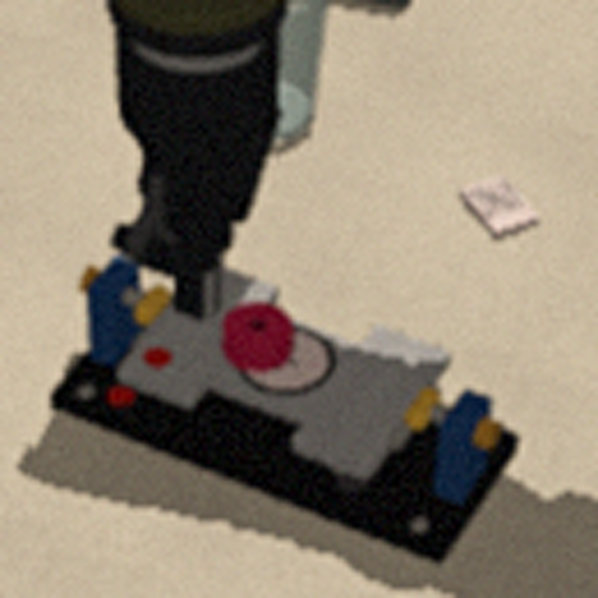

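Run:
```python
from h import *
import pickle
s=pickle.load(open('s14.pkl','rb'))
x=[567.9,-162.1,-.193]
for P in [(56,30,50),(15.5,0,66),(39,0,50),(39,0,55),(39,0,60),(39,0,65),(50,15,50),(50,15,60),(61,14,50),(61,14,60)]:
  q=proj(s,world(x,[P]))[0]; print(P,((q-[270,130])*4.6).round())
```

```text
(56, 30, 50) [157. 350.]
(15.5, 0, 66) [258. 318.]
(39, 0, 50) [216. 326.]
(39, 0, 55) [216. 318.]
(39, 0, 60) [216. 311.]
(39, 0, 65) [216. 304.]
(50, 15, 50) [182. 336.]
(50, 15, 60) [182. 322.]
(61, 14, 50) [164. 328.]
(61, 14, 60) [164. 313.]
```

{"method": "drive_tool", "body": {
  "motion": [
    [[1, 0, 0.4, 3, 0], [1, 0, 0.4, 6, 0], [1, 0, 0.4, 6, 0], [1, -3, 0.4, 6, 0], [1, -6, 0.4, 6, 0], [1, -8, 0.4, 6, 0], [1, -10, 0.4, 6, 0], [1, -12, 0.4, 6, 0], [1, -14, 0.4, 6, 0], [1, -16, 0.4, 6, 0], [1, -18, 0.4, 6, 0], [1, -18, 0.4, 6, 0]]
  ]
}}

```text
t: 19.9
tool_pos: [599.2, -168.7, 26.2]
eef_rot: [0.995, -0.098, -0.0, -0.0]
contact_force: [0.1, -0.1, 0.4]
width: -0.2
```

Run:
```python
from h import *
import pickle
p=robot.read_camera('wrist'); save(p,'w16.png'); pickle.dump(p,open('w16.pkl','wb'))
p=robot.read_camera('side'); cv2.imwrite('pics/s16.png',cv2.resize(p['img'][130:260,270:400,::-1],None,fx=4.6,fy=4.6,interpolation=cv2.INTER_CUBIC))
g=robot.get_obs()['tool_pos']; print((g-[567.9,-162.1,0])@Ro.from_euler('z',-.193).as_matrix())
shift(569,-162,30,-.1948)
```

```text
[32.18676308 -0.40025087 26.14431642]
t 20.0 pos [ 599.4 -168.7   26.1] yaw -0.1953 F [ 0.1 -0.2  0.3] w 0.2 shift [-31.1  -0.6  -3.9] roll -0.03
```

View pics/s16.png

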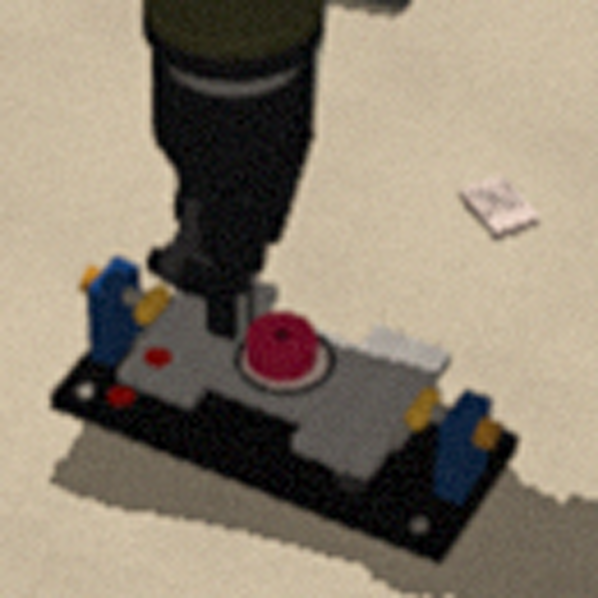

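{"method": "drive_tool", "body": {
  "motion": [
    [[1, -1.5, 0, 0, 0], [1, -3, 0, 0, 0], [1, -3, 0, 0, 0], [1, 0, 0, 0, 0], [1, 3, 0, 0, 0], [1, 3, 0, -30, 0], [1, 0, 0, -70, 0], [1, -25, 0, -90, 0], [1, -40, 0, -95, 0], [1, -40, 0, -95, 0]]
  ]
}}

```text
t: 21.25
tool_pos: [559.4, -161.0, 121.1]
eef_rot: [0.995, -0.098, -0.0, 0.0]
contact_force: [1.3, -0.9, 0.6]
width: -0.3
```

Run:
```python
from h import *
import pickle
p=robot.read_camera('wrist'); save(p,'w17.png'); pickle.dump(p,open('w17.pkl','wb'))
t=cv2.imread('pics/w17.png');cv2.imwrite('pics/w17c.png',cv2.resize(t[20:320,200:450],None,fx=2.4,fy=2,interpolation=cv2.INTER_CUBIC))
p=robot.read_camera('side'); cv2.imwrite('pics/s17.png',cv2.resize(p['img'][130:260,270:400,::-1],None,fx=4.6,fy=4.6,interpolation=cv2.INTER_CUBIC))
shift(569,-162,30,-.1948)
```

```text
t 21.35 pos [ 560.3 -161.1  120.4] yaw -0.1955 F [ 0.5 -0.1 -0.3] w 0.1 shift [ 8.7 -0.7 90.4] roll -0.04
```

View pics/w17.png

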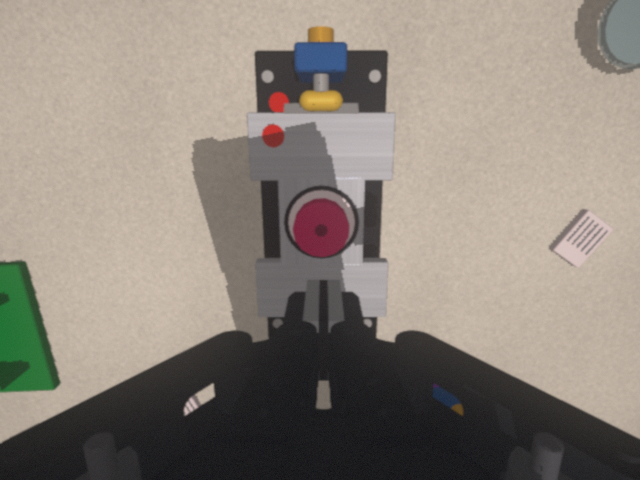

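View pics/s17.png

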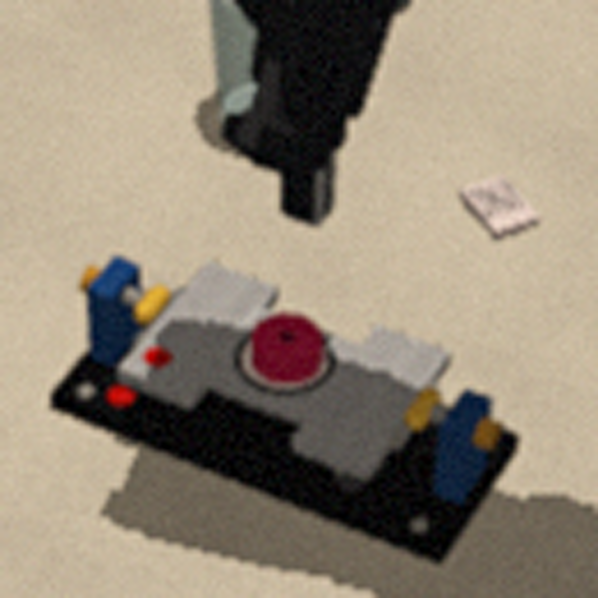

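Run:
```python
from h import *
import pickle
p=pickle.load(open('w17.pkl','rb'))
t=cv2.imread('pics/w17.png');cv2.imwrite('pics/w17c.png',cv2.resize(t[90:290,230:410],None,fx=4,fy=3,interpolation=cv2.INTER_CUBIC))
cv2.imwrite('pics/w17d.png',cv2.resize(t[175:275,270:370],None,fx=6,fy=6,interpolation=cv2.INTER_CUBIC))
uv=np.array([(248,113.5),(395,113.5),(391,180),(250.5,180),(273,135)])
M=[(70,46,50),(70,-46,50),(28,-46,50),(28,46,50),(56,30,50)]
x,r=fit([(p,M,uv)],[568,-161,-.195]);print('plate',x,r.round(1).tolist())
d=ray(p,(321,230),66);R=Ro.from_euler('z',x[2]).as_matrix()
print('disc',(d-[x[0],x[1],0])@R)
print(proj(p,world(x,[(0,0,50),(-25,0,50),(25,0,50),(0,25,50),(0,-25,50)])).round(1))
```

```text
plate [ 5.67571147e+02 -1.61741511e+02 -1.98828523e-01] [-1.6, -1.4, 0.8, -0.8, 1.1, 1.0, -0.8, 0.4, 0.1, 0.7]
disc [-0.67204795 -0.21521247 66.        ]
[[320.8 222.8]
 [320.7 258.2]
 [320.9 185.4]
 [283.3 222.6]
 [358.3 222.9]]
```

View pics/w17d.png

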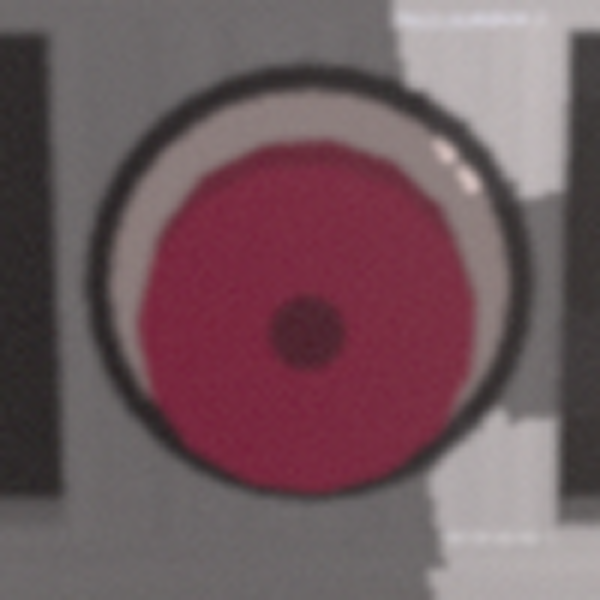

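{"method": "drive_tool", "body": {
  "motion": [
    [[1, 0, 0, -30, 0], [1, 0, -10, -60, 0], [1, 0, -40, -80, 0], [1, 0, -80, -80, 0], [1, 0, -120, -80, 0], [1, 0, -150, -80, 0], [1, 0, -180, -80, 0], [1, 0, -200, -80, 0], [1, 0, -200, -80, 0], [1, 0, -200, -80, 0]]
  ]
}}

```text
t: 22.6
tool_pos: [599.1, 33.7, 200.8]
eef_rot: [0.995, -0.098, -0.0, 0.001]
contact_force: [-0.2, 0.8, 0.2]
width: -0.0
```

Run:
```python
from h import *
import pickle
a=robot.read_camera('top'); s=robot.read_camera('side'); w=robot.read_camera('wrist')
save(a,'t18.png'); save(w,'w18.png')
A=cv2.resize(a['img'][160:275,345:430,::-1],None,fx=4.4,fy=4.4,interpolation=cv2.INTER_CUBIC)
S=cv2.resize(s['img'][165:265,275:390,::-1],None,fx=3.6,fy=3.6,interpolation=cv2.INTER_CUBIC)
c=np.zeros((max(A.shape[0],S.shape[0]),A.shape[1]+S.shape[1],3),np.uint8);c[:A.shape[0],:A.shape[1]]=A;c[:S.shape[0],A.shape[1]:]=S
cv2.imwrite('pics/c18.png',c)
print(robot.get_obs()['t'])
```

```text
22.75
```

View pics/c18.png

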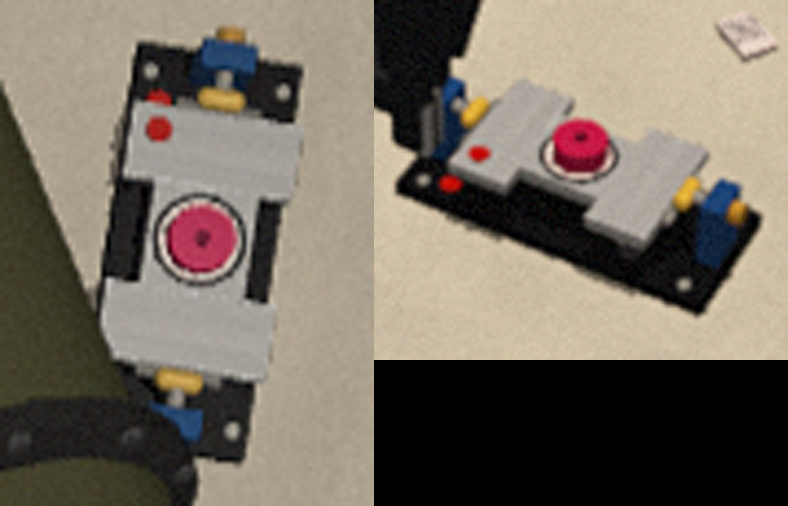

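View pics/t18.png

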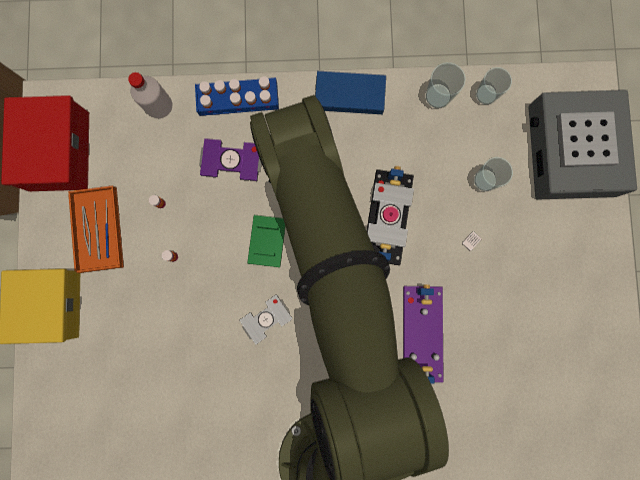

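Run:
```python
from h import *
o=robot.get_obs(); print(o['t'],abs(o['qd']).max(),o['contact_force'].round(1)); print(robot.job_done())
```

```text
22.75 0.006642400372262392 [ 0.3 -0.2  0.8]
the job is handed in; nothing more can be done
None
```

The plate is seated on the black base, red dot over red dot and released, and the pink disc lies inside the black ring. I handed the job in at about 22.8 s; it reported no verdict.

**What I did:** I gripped the plate across its waist and carried it level to the base. I pressed it down past both noses and let go. Then, with the fingers shut, I pushed the disc about 16 mm from the red-dot side until it sat in the ring.

**Last checks:**
- **Plate:** the top and side pictures show both noses over the end bars. During the last press the tool moved only 0.2 mm while the force rose from −7 to +9.5 N, so the plate was on its stops. I did not measure the nose travel itself.
- **Disc:** two readings of the same wrist picture put it 0.7 mm and about 1.5 mm from centre, with 4 mm allowed. White shows all round it in the top view.
- **Other objects:** the bystanders I could see in the last top view looked unmoved. The arm hid part of that view, including one or more cassettes.

**What went wrong or disagreed:**
- **First grasp:** the fingers closed above the plate and squeezed the disc instead (width 28.7 mm, about 23 N at the wrist). The finger tips sit about 25–35 mm above the reported tool point, which I had not allowed for. I opened in place without lifting. The disc had slid about 4 mm sideways, stayed flat in every picture I took, and I then gripped lower.
- **Cameras:** the side camera disagreed with the other two by 3–5 mm, so I relied on the wrist camera for positions.

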